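Nip up the eye screw of a test cell with a tommy bar

TASK

Take the tommy bar by its handle from its cradle, slide it through the loop of the eye screw on top of the test cell and turn the screw clockwise (seen from above) with the bar until you feel it come tight, then give it a small further nip of 5 to 10 degrees and no more. Work gently, never forcing the bar against the screw and never turning the screw with the fingers; then draw the bar out and lay it back on its cradle as it was, leaving everything else on the bench where it is.

Things in the scene. Friction and masses are not known exactly. Their poses are not given: they have to be found in the camera images.
- rod_grip (a point): tommy bar: round steel bar, 11 mm thick, round nose, square black handle 18 x 18 x 80 mm; 0.16 kg. This point is on the bar's axis, at the place to grip in the handle. x runs along the bar to the nose: handle from x = -50 to +30 mm, bare bar from +30 to +135 mm (nose tip). At first it lies level on its cradle.
- rack: the bar's cradle, fixed: low grey stand. Origin on the bench, x along the bar to its nose. Laid back, the bar's grip point is 60 mm straight above this origin, bar and cradle x axes alike. Saddles with 14 mm high cheeks, 12 mm thick: at x = -38 mm (28 mm wide inside, for the handle) and +105 mm (22 mm, for the bare bar). Between them only the base, 12 mm high.
- eye: dark steel eye screw upright on a round aluminium test cell (112 mm wide, 130 mm high, fixed). Origin: centre of its round loop, 166 mm above the bench, on the vertical turning axis. z up, y straight through the loop (the bar goes in along +y or -y), x in the loop's plane. Wire 10 mm thick, opening 16 mm: 2.5 mm play round the bar, which slews about 35 degrees before it turns the loop.
- loop_rim (a point): point of the loop's wire, 13 mm from its centre along the eye's x; shows the eye's turning. The screw first runs on lightly (0.06 N m) for 30 to 65 degrees, how far is not known, then comes tight: from there it needs 0.5 N m, rising by 1.2 N m per rad (both sides of the loop together then bear on the bar with 70 to 110 N). It stays where it is left.
- collar_lug (a point): tip of the small lug on the flat collar under the eye screw, 20 mm from the turning axis, 133 mm above the bench; x points outwards. The collar stands still while the screw runs on lightly and turns along with it from the moment it is tight: 5 to 10 degrees move this point by 1.7 to 3.5 mm.
- beaker: bystander: glass beaker, 70 mm wide, 85 mm high, origin at its underside
- pitcher: bystander: dark steel pitcher with a handle, 110 mm wide, 140 mm high, origin at its underside
- jar: bystander: brown glass jar, 60 mm wide, 75 mm high, origin at its underside
- mould: bystander: steel mould ring, 84 mm wide, 50 mm high, origin at its underside
- driver: bystander: blue screwdriver lying on the bench, origin at its underside
- dish: bystander: aluminium dish, 90 mm wide, 28 mm high, origin at its underside
- weight: bystander: brass weight, 36 mm wide, 35 mm high, origin at its underside
Not all that is in view belongs to the job. Leave any turquoise look-alike of the part that bears rod_grip alone.

How it is judged:
By the outcome, as a careful person would: the job done as asked, in the order asked, and still so for the second after the job is handed in, with the robot touching nothing.
It also fails if it takes over 67 s, if anything falls off the work surface, if the arm or the gripper's body presses on something with over 40 N, if the wrist force passes 120 N, or if a joint passes its speed limit or range.

ROBOT

A 6-joint arm with a two-finger parallel gripper is mounted at the origin on the work surface. World frame = base frame: x ahead of the robot, y to its left, z up, the work surface at z = 0. Lengths are in mm, angles in rad, forces in N, time in s.
With the tool pointing down it reaches from about 275 to 1000 mm from the base axis. Payload 8.4 kg.
Tool frame: the origin (TCP) lies midway between the tips of the shut fingers; the grasp point (between the pads) lies 19 mm behind it; z points along the fingers, y is the line along which they close (so a half turn about z gives the same grasp; the last joint's range is limited). The gripper opens to 85 mm and grips with 20 to 120 N. Pads are 22 mm wide; open, the fingers measure 114 mm over their backs; the gripper's body (76 mm by 85 mm) begins 54 mm behind the grasp point. The pads swing forward as they close: fully open they stand 13 mm farther back than shut.
Start: joints at [1.203, 0.353, 1.633, -0, 1.155, -0.002], TCP at [223.559, 583.652, 231.281] pointing down, gripper open.
Joint ranges: [-2.63, 2.63], [-0.92, 2.1], [0.06, 2.66], [-1.3, 4.44], [0, 2.69], [-3.02, 3.02]. Speed limits (rad/s): [2.22, 2.22, 2.79, 3.14, 3.14, 3.14].

INTERFACE

Orientations are given as [roll, pitch, yaw] about the fixed x, y, z axes, in that order (R = Rz(yaw) Ry(pitch) Rx(roll)).
In Python, from rig import r, imaging gives the robot as it stands. The module is installed in compiled form; this text tells all that it offers.
- The arm moves only by the tool arm_command, never from a script. Its argument "deltas" is a list of rows, each an object of numbers: "hand": the finger opening in mm, from 0 to 85.4; "tx", "ty", "tz": the shift along the tool's x, y, z in mm; "wx", "wy", "wz": the turn, a rotation vector about the tool's x, y, z in rad. A call has 1 to 8 rows; each row shifts and turns the commanded pose from where the row before left it, along the tool's axes as they then stand; what a row does not reach is not made up. A row lasts 1/8 s, in which the tool goes at most 62.5 mm and 10.7 degrees, less where a joint would pass 70% of its speed; a pose out of reach is approached as far as the arm can. A call with a gripper value outside its range is refused whole. The fingers move at their own pace and stop on an object; "squeeze" is the grip in N (left out, the last holds). Time passes only in rows, so rows that do not move let the fingers close. It gives the time, the measured TCP pose, the force, the opening and the grip force at its end, in the units of the state.
- r.sense(): the state, without advancing time (a new reading comes with each control period).
- imaging.grab_frame(name): name is "scene" or "top" or "wrist"; returns a dict with "image" (420x560x3 uint8, red, green, blue), "mtx" (3x3 intrinsics, pixels), "D" ([k1, k2, p1, p2, k3] as OpenCV has them; the pictures are not rectified), "world_to_cam" (4x4, takes a point from world to camera coordinates). Camera axes: x right, y up, looking along -z (the intrinsics and any distortion apply to the point x, -y, -z); pixel columns grow to the right and rows downward; lengths in mm; the calibration is good to about 2 mm. A picture is of the moment at which its call begins. There is no depth.
- r.sign_off(): hands the job in; it is judged then, once.
The state is a dict: "clock": time; "qpos": joint angles; "qvel": joint speeds; "joint_efforts": joint torques, N m; "eef_pos": TCP position; "tcp_rot": TCP orientation; "contact_force": force on the tool from outside, world axes, zero at the start; "wrist_torque": the same for the moment, N m; "opening": opening from 0.0 (shut) to 1.0 (fully open); "grasp_force": force on a finger pad.
Only numpy, scipy, OpenCV 4.12 (cv2) and the standard library are available. Lean on these libraries where they do the work, as an engineer would, in place of code of your own. Each camera call takes 0.05 s, during which the arm holds its last target. There are 200 camera calls.

## Working session

There is one attempt and no reset: what is moved stays moved. The work goes in short steps, Python scripts to look and compute and a tool call to move; the robot and the scene stay as the last step left them, time stands still between calls to the robot, and variables do not carry over. Pictures are saved under pics/ and viewed, at most 10 in all, crops included, and the job is handed in when it is done.

Besides the shell and the picture viewer there is one more tool, called after ">>>" as name(argument=value, ...) on one line, values as JSON. arm_command: Moves the arm, as the interface text tells. Its arguments: {"type":"object","properties":{"deltas":{"type":"array"},"squeeze":{"type":"number"}},"required":["deltas"]}

```bash
mkdir -p pics; cat > h.py <<'E'
import numpy as np, cv2
from rig import r, imaging
from scipy.spatial.transform import Rotation as R
def grab(n,fn=None):
    f=imaging.grab_frame(n)
    np.savez(f'{n}.npz',**{k:np.array(f[k]) for k in('image','mtx','D','world_to_cam')})
    if fn: cv2.imwrite('pics/'+fn,f['image'][:,:,::-1])
    return f
def load(n): return dict(np.load(f'{n}.npz'))
def ray(f,u,v):
    p=cv2.undistortPoints(np.array([[[u,v]]],float),f['mtx'],f['D'])[0,0]
    T=f['world_to_cam'];d=T[:3,:3].T@np.array([p[0],-p[1],-1]);return -T[:3,:3].T@T[:3,3],d
def atz(f,u,v,z):
    o,d=ray(f,u,v);return o+d*(z-o[2])/d[2]
def proj(f,P):
    T=f['world_to_cam'];c=np.atleast_2d(P)@T[:3,:3].T+T[:3,3];c=c*[1,-1,-1]
    return cv2.projectPoints(c.reshape(-1,1,3),np.zeros(3),np.zeros(3),f['mtx'],f['D'])[0][:,0]
def tri(*a):
    A=0;b=0
    for f,u,v in a:
        o,d=ray(f,u,v);d=d/np.linalg.norm(d);M=np.eye(3)-np.outer(d,d);A=A+M;b=b+M@o
    return np.linalg.solve(A,b)
def crop(f,u0,v0,u1,v1,s,fn):
    cv2.imwrite('pics/'+fn,cv2.resize(f['image'][v0:v1,u0:u1,::-1],None,fx=s,fy=s,interpolation=cv2.INTER_CUBIC))
E
python3 - <<'E'
from h import *
a=grab('scene');b=grab('top')
cv2.imwrite('pics/a.png',cv2.resize(a['image'],(800,600))[:,:,::-1]);cv2.imwrite('pics/b.png',cv2.resize(b['image'],(800,600))[:,:,::-1])
print(r.sense())
for f in(a,b):print(f['D'],np.array(f['mtx']).tolist(),-f['world_to_cam'][:3,:3].T@f['world_to_cam'][:3,3])
E
```

```text
{'clock': 0.1, 'qpos': array([ 1.20261420e+00,  3.53570854e-01,  1.63403855e+00,  1.61106374e-05,
        1.15520197e+00, -2.40664697e-03]), 'qvel': array([ 8.09352309e-05, -7.53846657e-04, -1.33720220e-03, -6.12784666e-04,
        1.08952802e-03, -1.38378059e-03]), 'joint_efforts': array([ 3.50988648e-04, -6.06353045e+01, -3.42823434e+01,  5.51314702e-05,
        4.04026592e-03, -3.11231395e-05]), 'eef_pos': array([223.39580113, 583.26734819, 230.65084936]), 'tcp_rot': array([-3.14037397e+00, -1.76642862e-05,  2.77581065e+00]), 'contact_force': array([-0.44007997, -0.2122013 ,  0.09058566]), 'wrist_torque': array([-0.0341574 ,  0.0300305 ,  0.00206992]), 'grasp_force': 0.0, 'opening': 0.996665803117979}
[-0.19422482  0.          0.          0.          0.        ] [[533.9432729230939, 0.0, 279.5985880842299], [0.0, 533.9432729230939, 219.26612274758315], [0.0, 0.0, 1.0]] [1795.53614786  292.91799211 1036.16116503]
[0.05076297 0.         0.         0.         0.        ] [[546.3606134406197, 0.0, 282.0067722494809], [0.0, 546.3606134406197, 209.3103027669598], [0.0, 0.0, 1.0]] [ 400.44318386  -57.2403278  1712.71148542]
```

View pics/a.png

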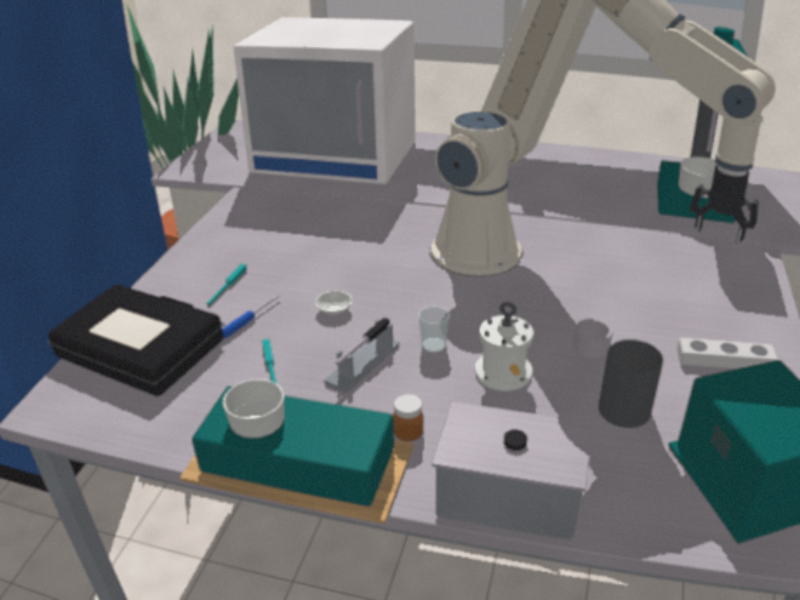

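View pics/b.png

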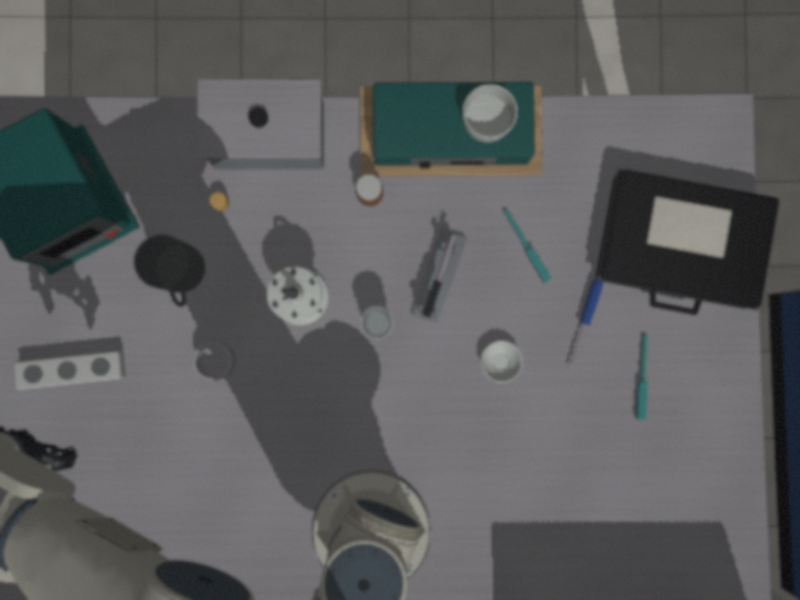

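In these 800x600 views, the bar candidates are:
- the black-handled bar on the grey cradle: top (432,298), scene (375,328)
- turquoise look-alikes: top (530,250) and (642,390)
- the blue screwdriver: top (592,300)

I choose the black-handled bar on the grey cradle. The eye is at top (291,290), scene (508,312). Next is one close crop mosaic to check this.

```bash
python3 - <<'E'
from h import *
a=load('scene');b=load('top')
def c(f,u,v,w,h,W=400,H=300): return cv2.resize(f['image'][v:v+h,u:u+w,::-1],(W,H),interpolation=cv2.INTER_CUBIC)
m=np.vstack([np.hstack([c(b,270,155,80,60+10-10),c(a,220,210,80,60)]),np.hstack([c(b,180,178,60,45),c(a,325,205,60,45)])])
m=cv2.convertScaleAbs(m,alpha=1.4)
cv2.imwrite('pics/c.png',m)
E
```

```text
(no output)
```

View pics/c.png

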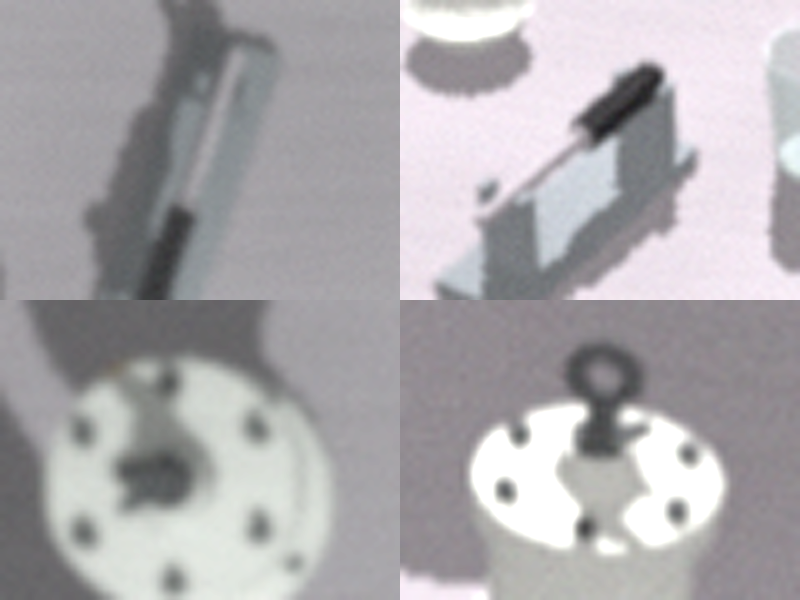

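```bash
python3 - <<'E'
from h import *
a=load('scene');b=load('top')
J=atz(b,306.2,196.6,60);N=atz(b,318,164.6,62)
print('junction',J,tri((b,306.2,196.6),(a,256.6,236.4)),'nose',N,tri((b,318,164.6),(a,236.5,252)))
d=(N-J)[:2];y=np.arctan2(d[1],d[0]);print('len',np.linalg.norm(d),'yaw',y);print('grip',J[:2]-30*d/np.linalg.norm(d))
print('eye',atz(b,204,204.7,166),tri((b,204,204.7),(a,355.5,216.25)))
# scene: directions of loop facing
for u,v,n in[(376,322,'beaker'),(300,295,'cell'),(170,262,'pitch'),(369,188,'jar'),(215,360,'mould')]: print(n,atz(b,u*.7,v*.7,80)[:2])
w=grab('wrist');print(w['D'],np.array(w['mtx'])[0],-w['world_to_cam'][:3,:3].T@w['world_to_cam'][:3,3])
T=w['world_to_cam'];s=r.sense();print('look',-T[2,:3],'up',T[1,:3]);M=R.from_euler('xyz',s['tcp_rot']).as_matrix();print(M);print('cam in tool',M.T@(-T[:3,:3].T@T[:3,3]-s['eef_pos']),M.T@T[:3,:3].T)
E
```

```text
junction [ 532.6478574  -146.38650812   60.        ] [ 532.22169217 -145.70348248   63.52548433] nose [ 629.80221787 -183.13640752   62.        ] [ 628.13945739 -180.26955274   68.54071195]
len 103.87263770977074 yaw -0.3616283051182944
grip [ 504.5881982  -135.77257738]
eye [503.1608993  149.02131776 166.        ] [502.91821645 150.50359098 165.7427717 ]
beaker [445.66736846 -15.93184711]
cell [503.35739421 142.61782249]
pitch [574.2193856  412.65426084]
jar [728.44443118  -2.8487592 ]
mould [369.45946813 318.30929869]
[0.03360255 0.         0.         0.         0.        ] [368.4618065    0.         274.80952923] [147.45579318 613.53523417 373.11386739]
look [ 0.2959243  -0.11682451 -0.94804053] up [-0.88553882  0.33854472 -0.31813279]
[[-9.33834123e-01  3.57706176e-01 -3.50706351e-04]
 [ 3.57706348e-01  9.33833638e-01 -9.51119562e-04]
 [-1.27199535e-05 -1.01363779e-03 -9.99999486e-01]]
cam in tool [  81.75873224    0.88552475 -142.36226241] [[-4.44809823e-04  9.48050009e-01  3.18121020e-01]
 [ 9.99997358e-01 -2.95789369e-04  2.27973543e-03]
 [ 2.25540001e-03  3.18121193e-01 -9.48047372e-01]]
```

```bash
cat >> h.py <<'E'
import json
def rows(poses,s=None):
    """poses: list of (xyz, Rmatrix) successive; prints rows in tool axes from measured pose"""
    s=s or r.sense();p=np.array(s['eef_pos']);M=R.from_euler('xyz',s['tcp_rot']).as_matrix();out=[]
    for P,Q in poses:
        t=np.round(M.T@(np.array(P)-p),1);w=np.round(R.from_matrix(M.T@Q).as_rotvec(),3)
        p=p+M@t;M=M@R.from_rotvec(w).as_matrix()
        out.append({k:float(x) for k,x in zip(('tx','ty','tz','wx','wy','wz'),[*t,*w]) if abs(x)>1e-4})
    for i in range(0,len(out),8):print(json.dumps(out[i:i+8]))
def down(yaw):return R.from_euler('xyz',[np.pi,0,yaw]).as_matrix()
def line(P1,yaw0,yaw1,n,s=None):
    s=s or r.sense();p=np.array(s['eef_pos'])
    return [(p+(np.array(P1)-p)*i/n,down(yaw0+(yaw1-yaw0)*i/n)) for i in range(1,n+1)]
E
python3 - <<'E'
from h import *
rows(line([504.5,-136,180],2.776,-0.36,19))
E
```

```text
[{"tx": -27.4, "ty": -30.1, "tz": 2.7, "wx": -0.001, "wz": 0.165}, {"tx": -31.9, "ty": -25.1, "tz": 2.7, "wz": 0.165}, {"tx": -35.6, "ty": -19.6, "tz": 2.7, "wz": 0.165}, {"tx": -38.4, "ty": -13.5, "tz": 2.6, "wz": 0.165}, {"tx": -40.0, "ty": -7.0, "tz": 2.7, "wz": 0.165}, {"tx": -40.6, "ty": -0.3, "tz": 2.7, "wz": 0.165}, {"tx": -40.2, "ty": 6.4, "tz": 2.6, "wz": 0.165}, {"tx": -38.5, "ty": 12.9, "tz": 2.7, "wz": 0.165}]
[{"tx": -35.9, "ty": 19.0, "tz": 2.7, "wz": 0.165}, {"tx": -32.3, "ty": 24.7, "tz": 2.7, "wz": 0.165}, {"tx": -27.8, "ty": 29.7, "tz": 2.6, "wz": 0.165}, {"tx": -22.6, "ty": 33.8, "tz": 2.7, "wz": 0.165}, {"tx": -16.7, "ty": 37.0, "tz": 2.7, "wz": 0.165}, {"tx": -10.4, "ty": 39.3, "tz": 2.7, "wz": 0.166}, {"tx": -3.7, "ty": 40.5, "tz": 2.6, "wz": 0.165}, {"tx": 3.0, "ty": 40.5, "tz": 2.7, "wz": 0.165}]
[{"tx": 9.5, "ty": 39.6, "tz": 2.7, "wz": 0.165}, {"tx": 16.0, "ty": 37.3, "tz": 2.7, "wz": 0.165}, {"tx": 21.8, "ty": 34.3, "tz": 2.6, "wz": 0.165}]
```

>>> arm_command(deltas=[{"hand":85,"tx":-27.4,"ty":-30.1,"wz":0.165},{"tx":-31.9,"ty":-25.1,"wz":0.165},{"tx":-35.6,"ty":-19.6,"wz":0.165},{"tx":-38.4,"ty":-13.5,"wz":0.165},{"tx":-40.0,"ty":-7.0,"wz":0.165},{"tx":-40.6,"ty":-0.3,"wz":0.165},{"tx":-40.2,"ty":6.4,"wz":0.165},{"tx":-38.5,"ty":12.9,"wz":0.165}])

```text
schema error: expected keys hand, tx, ty, tz, wx, wy, wz
```

>>> arm_command(deltas=[{"tx":-35.9,"ty":19.0,"wz":0.165},{"tx":-32.3,"ty":24.7,"wz":0.165},{"tx":-27.8,"ty":29.7,"wz":0.165},{"tx":-22.6,"ty":33.8,"wz":0.165},{"tx":-16.7,"ty":37.0,"wz":0.165},{"tx":-10.4,"ty":39.3,"wz":0.165},{"tx":-3.7,"ty":40.5,"wz":0.165},{"tx":3.0,"ty":40.5,"wz":0.165}])

```text
schema error: expected keys hand, tx, ty, tz, wx, wy, wz
```

>>> arm_command(deltas=[{"tx":9.5,"ty":39.6,"wz":0.165},{"tx":16.0,"ty":37.3,"wz":0.165},{"tx":21.8,"ty":34.3,"tz":15,"wz":0.165},{"tz":35},{"tz":0},{"tz":0}])

```text
schema error: expected keys hand, tx, ty, tz, wx, wy, wz
```

```bash
python3 - <<'E'
from h import *
w=grab('wrist');cv2.imwrite('pics/d.png',cv2.resize(w['image'],(800,600))[:,:,::-1])
s=r.sense();print(s['clock'],s['eef_pos'],s['tcp_rot'],s['contact_force'])
y=-0.3616;u=np.array([np.cos(y),np.sin(y),0]);g=np.array([504.6,-135.8,60])
print(proj(w,[g+u*30,g+u*135,g,g-50*u])*800/560)
E
```

```text
0.2 [223.45385678 583.38762896 230.83666637] [-3.14072542e+00  7.10287583e-07  2.77582018e+00] [ 0.06717599  0.67248679 -0.41170315]
[[-255.15463387  871.09982815]
 [-215.99185509  943.57417509]
 [-267.44428425  848.81343834]
 [-289.18679527  809.90628346]]
```

View pics/d.png

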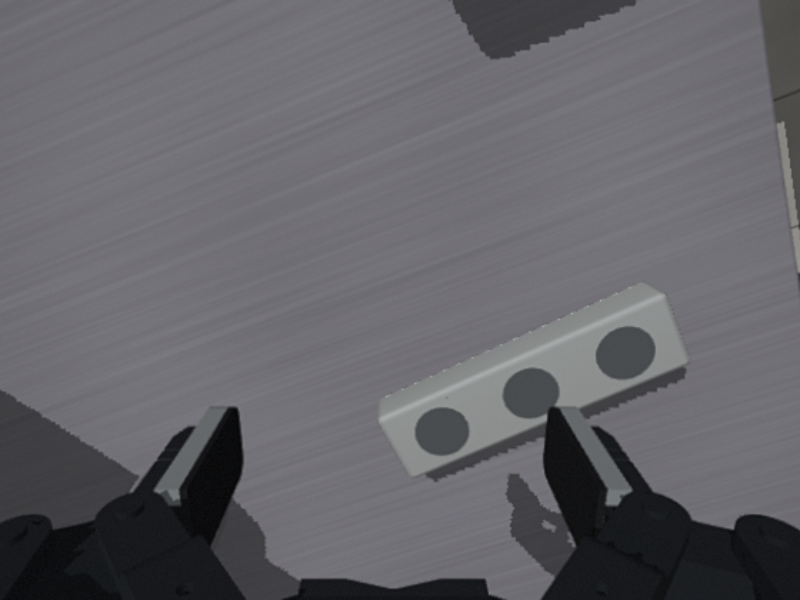

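The calls were refused because every row needs all seven keys, so nothing moved. This wrist picture only shows the start view: the white block at (535,390) and the fingers at (210,470) and (590,470).

>>> arm_command(deltas=[{"hand":85,"tx":-27.4,"ty":-30.1,"tz":0,"wx":0,"wy":0,"wz":0.165},{"hand":85,"tx":-31.9,"ty":-25.1,"tz":0,"wx":0,"wy":0,"wz":0.165},{"hand":85,"tx":-35.6,"ty":-19.6,"tz":0,"wx":0,"wy":0,"wz":0.165},{"hand":85,"tx":-38.4,"ty":-13.5,"tz":0,"wx":0,"wy":0,"wz":0.165},{"hand":85,"tx":-40,"ty":-7,"tz":0,"wx":0,"wy":0,"wz":0.165},{"hand":85,"tx":-40.6,"ty":-0.3,"tz":0,"wx":0,"wy":0,"wz":0.165},{"hand":85,"tx":-40.2,"ty":6.4,"tz":0,"wx":0,"wy":0,"wz":0.165},{"hand":85,"tx":-38.5,"ty":12.9,"tz":0,"wx":0,"wy":0,"wz":0.165}])

```text
clock: 1.2
eef_pos: [342.2, 279.6, 231.3]
tcp_rot: [3.141, -0.0, 1.451]
contact_force: [0.5, 0.5, 0.4]
opening: 0.994
grasp_force: 0.0
```

>>> arm_command(deltas=[{"hand":85,"tx":-35.9,"ty":19,"tz":0,"wx":0,"wy":0,"wz":0.165},{"hand":85,"tx":-32.3,"ty":24.7,"tz":0,"wx":0,"wy":0,"wz":0.165},{"hand":85,"tx":-27.8,"ty":29.7,"tz":0,"wx":0,"wy":0,"wz":0.165},{"hand":85,"tx":-22.6,"ty":33.8,"tz":0,"wx":0,"wy":0,"wz":0.165},{"hand":85,"tx":-16.7,"ty":37,"tz":0,"wx":0,"wy":0,"wz":0.165},{"hand":85,"tx":-10.4,"ty":39.3,"tz":0,"wx":0,"wy":0,"wz":0.165},{"hand":85,"tx":-3.7,"ty":40.5,"tz":0,"wx":0,"wy":0,"wz":0.165},{"hand":85,"tx":3,"ty":40.5,"tz":0,"wx":0,"wy":0,"wz":0.165}])

```text
clock: 2.2
eef_pos: [460.7, -23.4, 231.3]
tcp_rot: [-3.142, -0.0, 0.13]
contact_force: [0.2, 1.3, -0.2]
opening: 0.991
grasp_force: 0.0
```

>>> arm_command(deltas=[{"hand":85,"tx":9.5,"ty":39.6,"tz":0,"wx":0,"wy":0,"wz":0.165},{"hand":85,"tx":16,"ty":37.3,"tz":0,"wx":0,"wy":0,"wz":0.165},{"hand":85,"tx":21.8,"ty":34.3,"tz":15,"wx":0,"wy":0,"wz":0.165},{"hand":85,"tx":0,"ty":0,"tz":35,"wx":0,"wy":0,"wz":0},{"hand":85,"tx":0,"ty":0,"tz":0,"wx":0,"wy":0,"wz":0}])

```text
clock: 2.82
eef_pos: [502.8, -135.4, 179.1]
tcp_rot: [3.141, 0.005, -0.36]
contact_force: [-0.6, 0.7, 0.5]
opening: 0.994
grasp_force: 0.0
```

```bash
python3 - <<'E'
from h import *
w=grab('wrist');cv2.imwrite('pics/e.png',cv2.resize(w['image'],(800,600))[:,:,::-1])
s=r.sense();print(s['clock'],s['eef_pos'],s['tcp_rot'],s['contact_force'])
y=-0.3616;u=np.array([np.cos(y),np.sin(y),0]);g=np.array([504.6,-135.8,60])
print(proj(w,[g+u*30,g+u*135,g,g-50*u])*800/560)
E
```

```text
2.875 [ 503.86400872 -135.35216813  180.68014135] [ 3.14137028e+00  2.81167068e-03 -3.59164360e-01] [0.2324994  0.63702782 0.13775449]
[[392.90957185 232.56320195]
 [393.27166973  -9.46263269]
 [392.82429274 289.85572749]
 [392.69522196 376.78972588]]
```

View pics/e.png

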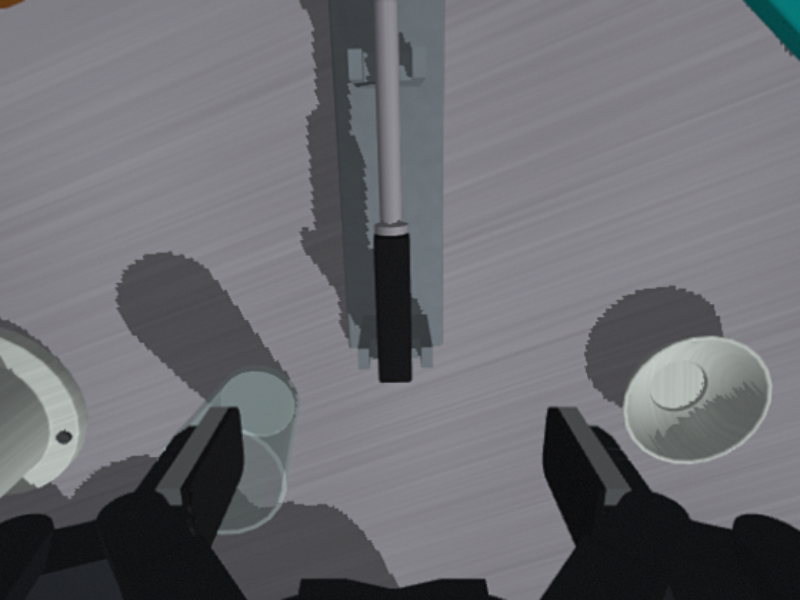

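The wrist view shows the bar on its cradle, with the handle from (392,234) to (395,381) and bare bar reaching (386,0). I'll refine the pose from it.

```bash
python3 - <<'E'
from h import *
w=load('wrist');k=.7
A=atz(w,395*k,381*k,60-0);J=atz(w,392.5*k,234*k,60+0);N=atz(w,386.5*k,2*k,60)
# black edges are on handle top (z 69) for front, rear
Jt=atz(w,392.5*k,234*k,69);At=atz(w,395*k,381*k,69)
d=(N-A)[:2];y=np.arctan2(d[1],d[0]);print(A,J,N,y,Jt,At,np.linalg.norm(Jt-At))
u=np.array([np.cos(y),np.sin(y)]);print('grip',Jt[:2]-30*u,At[:2]+50*u)
s=r.sense();print(s['eef_pos'],s['tcp_rot'])
E
```

```text
[ 454.98065988 -118.39409905   60.        ] [ 532.05340469 -145.96551863   60.        ] [ 627.89942372 -179.30012815   60.        ] -0.3386541718042148 [ 533.72592242 -146.57360582   69.        ] [ 459.30926393 -119.95235443   69.        ] 79.03499280278783
grip [ 505.42984359 -136.60706567] [ 506.46939532 -136.56325466]
[ 503.86400872 -135.35216813  180.68014135] [ 3.14137028e+00  2.81167068e-03 -3.59164360e-01]
```

>>> arm_command(deltas=[{"hand":60,"tx":1.8,"ty":0.4,"tz":40,"wx":0,"wy":0,"wz":-0.015},{"hand":60,"tx":0,"ty":0,"tz":45,"wx":0,"wy":0,"wz":0},{"hand":50,"tx":0,"ty":0,"tz":40,"wx":0,"wy":0,"wz":0},{"hand":40,"tx":0,"ty":0,"tz":14.5,"wx":0,"wy":0,"wz":0},{"hand":30,"tx":0,"ty":0,"tz":0,"wx":0,"wy":0,"wz":0},{"hand":24,"tx":0,"ty":0,"tz":0,"wx":0,"wy":0,"wz":0},{"hand":24,"tx":0,"ty":0,"tz":0,"wx":0,"wy":0,"wz":0}], squeeze=30)

```text
clock: 3.75
eef_pos: [507.4, -136.8, 43.2]
tcp_rot: [-3.141, -0.002, -0.344]
contact_force: [-0.2, 0.1, 0.7]
opening: 0.283
grasp_force: 0.0
```

>>> arm_command(deltas=[{"hand":10,"tx":0,"ty":0,"tz":0,"wx":0,"wy":0,"wz":0},{"hand":10,"tx":0,"ty":0,"tz":0,"wx":0,"wy":0,"wz":0},{"hand":10,"tx":0,"ty":0,"tz":0,"wx":0,"wy":0,"wz":0},{"hand":10,"tx":0,"ty":0,"tz":0,"wx":0,"wy":0,"wz":0}], squeeze=60)

```text
clock: 4.25
eef_pos: [507.2, -136.8, 43.2]
tcp_rot: [-3.142, -0.002, -0.344]
contact_force: [-0.9, 1.0, 7.5]
opening: 0.201
grasp_force: 58.4
```

```bash
python3 - <<'E'
from h import *
w=grab('wrist','f_raw.png');
s=r.sense();print(s)
E
```

```text
{'clock': 4.3, 'qpos': array([-2.66275083e-01,  4.61093094e-01,  1.98487133e+00, -9.97431835e-05,
        6.93720520e-01,  1.64836826e+00]), 'qvel': array([-0.00060426, -0.00092837, -0.00048404, -0.00016379,  0.00142163,
        0.00140957]), 'joint_efforts': array([ -0.43998842, -51.38296723, -20.53111374,   0.07196863,
        -0.50975472,   0.20870525]), 'eef_pos': array([ 507.16690073, -136.79865646,   43.13128316]), 'tcp_rot': array([-3.14150855e+00, -1.90692835e-03, -3.43770464e-01]), 'contact_force': array([-1.78866461,  1.18775215,  8.51238999]), 'wrist_torque': array([0.21140151, 0.20353971, 0.18794097]), 'grasp_force': 58.38637590408325, 'opening': 0.2008158988292163}
```

>>> arm_command(deltas=[{"hand":10,"tx":0,"ty":0,"tz":-10,"wx":0,"wy":0,"wz":0},{"hand":10,"tx":0,"ty":0,"tz":-25,"wx":0,"wy":0,"wz":0},{"hand":10,"tx":0,"ty":0,"tz":-40,"wx":0,"wy":0,"wz":0},{"hand":10,"tx":0,"ty":0,"tz":-45,"wx":0,"wy":0,"wz":0},{"hand":10,"tx":0,"ty":0,"tz":-42,"wx":0,"wy":0,"wz":0},{"hand":10,"tx":0,"ty":0,"tz":0,"wx":0,"wy":0,"wz":0}], squeeze=100)

```text
clock: 5.05
eef_pos: [508.2, -137.1, 207.6]
tcp_rot: [-3.141, -0.007, -0.344]
contact_force: [-0.2, -0.5, -2.5]
opening: 0.195
grasp_force: 97.7
```

```bash
sed -i "s/out.append.*/out.append({'hand':10,**{k:float(x) for k,x in zip(('tx','ty','tz','wx','wy','wz'),[*t,*w])}})/" h.py; python3 - <<'E'
from h import *
s=r.sense();print(s['clock'],s['eef_pos'],s['tcp_rot'],s['contact_force'],s['grasp_force'],s['opening'])
rows(line([588,109,205],s['tcp_rot'][2],np.pi,20))
E
```

```text
5.05 [ 508.22198844 -137.09711486  207.62922517] [-3.14105114 -0.00654368 -0.34431128] [-0.24324214 -0.46196388 -2.52259525] 97.68158912658691 0.1951461928536329
[{"hand": 10, "tx": -0.4, "ty": -12.9, "tz": 0.1, "wx": 0.0, "wy": -0.007, "wz": -0.174}, {"hand": 10, "tx": 1.9, "ty": -12.8, "tz": 0.2, "wx": -0.0, "wy": 0.0, "wz": -0.175}, {"hand": 10, "tx": 4.0, "ty": -12.3, "tz": 0.1, "wx": -0.0, "wy": 0.0, "wz": -0.174}, {"hand": 10, "tx": 6.1, "ty": -11.4, "tz": 0.1, "wx": -0.0, "wy": 0.0, "wz": -0.174}, {"hand": 10, "tx": 8.0, "ty": -10.2, "tz": 0.2, "wx": -0.0, "wy": 0.0, "wz": -0.174}, {"hand": 10, "tx": 9.7, "ty": -8.6, "tz": 0.1, "wx": -0.0, "wy": 0.0, "wz": -0.175}, {"hand": 10, "tx": 10.9, "ty": -6.8, "tz": 0.1, "wx": -0.0, "wy": 0.0, "wz": -0.174}, {"hand": 10, "tx": 12.1, "ty": -4.9, "tz": 0.2, "wx": -0.0, "wy": 0.0, "wz": -0.174}]
[{"hand": 10, "tx": 12.6, "ty": -2.6, "tz": 0.1, "wx": -0.0, "wy": 0.0, "wz": -0.175}, {"hand": 10, "tx": 12.9, "ty": -0.5, "tz": 0.1, "wx": -0.0, "wy": 0.0, "wz": -0.174}, {"hand": 10, "tx": 12.8, "ty": 1.9, "tz": 0.1, "wx": -0.0, "wy": -0.0, "wz": -0.174}, {"hand": 10, "tx": 12.3, "ty": 4.0, "tz": 0.2, "wx": -0.0, "wy": -0.0, "wz": -0.175}, {"hand": 10, "tx": 11.5, "ty": 6.1, "tz": 0.1, "wx": -0.0, "wy": -0.0, "wz": -0.174}, {"hand": 10, "tx": 10.1, "ty": 8.0, "tz": 0.1, "wx": -0.0, "wy": -0.0, "wz": -0.174}, {"hand": 10, "tx": 8.7, "ty": 9.6, "tz": 0.2, "wx": -0.0, "wy": -0.0, "wz": -0.174}, {"hand": 10, "tx": 6.8, "ty": 11.0, "tz": 0.1, "wx": -0.0, "wy": -0.0, "wz": -0.175}]
[{"hand": 10, "tx": 4.9, "ty": 12.0, "tz": 0.1, "wx": -0.0, "wy": -0.0, "wz": -0.174}, {"hand": 10, "tx": 2.7, "ty": 12.6, "tz": 0.2, "wx": -0.0, "wy": -0.0, "wz": -0.174}, {"hand": 10, "tx": 0.4, "ty": 12.9, "tz": 0.1, "wx": -0.0, "wy": -0.0, "wz": -0.175}, {"hand": 10, "tx": -1.8, "ty": 12.9, "tz": 0.1, "wx": 0.0, "wy": -0.0, "wz": -0.174}]
```

>>> arm_command(deltas=[{"hand":10,"tx":-0.4,"ty":-12.9,"tz":0,"wx":0,"wy":0,"wz":-0.174},{"hand":10,"tx":1.9,"ty":-12.8,"tz":0,"wx":0,"wy":0,"wz":-0.174},{"hand":10,"tx":4,"ty":-12.3,"tz":0,"wx":0,"wy":0,"wz":-0.174},{"hand":10,"tx":6.1,"ty":-11.4,"tz":0,"wx":0,"wy":0,"wz":-0.174},{"hand":10,"tx":8,"ty":-10.2,"tz":0,"wx":0,"wy":0,"wz":-0.174},{"hand":10,"tx":9.7,"ty":-8.6,"tz":0,"wx":0,"wy":0,"wz":-0.174},{"hand":10,"tx":10.9,"ty":-6.8,"tz":0,"wx":0,"wy":0,"wz":-0.174},{"hand":10,"tx":12.1,"ty":-4.9,"tz":0,"wx":0,"wy":0,"wz":-0.174}])

```text
clock: 6.05
eef_pos: [537.5, -37.7, 202.7]
tcp_rot: [-3.14, 0.001, 1.053]
contact_force: [-0.2, 0.5, -1.4]
opening: 0.19
grasp_force: 97.7
```

>>> arm_command(deltas=[{"hand":10,"tx":12.6,"ty":-2.6,"tz":0,"wx":0,"wy":0,"wz":-0.174},{"hand":10,"tx":12.9,"ty":-0.5,"tz":0,"wx":0,"wy":0,"wz":-0.174},{"hand":10,"tx":12.8,"ty":1.9,"tz":0,"wx":0,"wy":0,"wz":-0.174},{"hand":10,"tx":12.3,"ty":4,"tz":0,"wx":0,"wy":0,"wz":-0.174},{"hand":10,"tx":11.5,"ty":6.1,"tz":0,"wx":0,"wy":0,"wz":-0.174},{"hand":10,"tx":10.1,"ty":8,"tz":0,"wx":0,"wy":0,"wz":-0.174},{"hand":10,"tx":8.7,"ty":9.6,"tz":0,"wx":0,"wy":0,"wz":-0.174},{"hand":10,"tx":6.8,"ty":11,"tz":0,"wx":0,"wy":0,"wz":-0.174}])

```text
clock: 7.05
eef_pos: [569.9, 60.4, 202.7]
tcp_rot: [-3.14, -0.001, 2.445]
contact_force: [-0.1, 0.2, -1.2]
opening: 0.189
grasp_force: 97.7
```

>>> arm_command(deltas=[{"hand":10,"tx":4.9,"ty":12,"tz":0,"wx":0,"wy":0,"wz":-0.174},{"hand":10,"tx":2.7,"ty":12.6,"tz":0,"wx":0,"wy":0,"wz":-0.174},{"hand":10,"tx":0.4,"ty":12.9,"tz":0,"wx":0,"wy":0,"wz":-0.174},{"hand":10,"tx":-1.8,"ty":12.9,"tz":0,"wx":0,"wy":0,"wz":-0.174},{"hand":10,"tx":0,"ty":0,"tz":0,"wx":0,"wy":0,"wz":0},{"hand":10,"tx":0,"ty":0,"tz":0,"wx":0,"wy":0,"wz":0}])

```text
clock: 7.8
eef_pos: [586.2, 108.9, 203.2]
tcp_rot: [-3.141, -0.001, 3.132]
contact_force: [-0.1, 0.7, -1.7]
opening: 0.191
grasp_force: 97.8
```

```bash
python3 - <<'E'
from h import *
w=grab('wrist');cv2.imwrite('pics/g.png',cv2.convertScaleAbs(cv2.resize(w['image'],(800,600),interpolation=cv2.INTER_CUBIC)[:,:,::-1],alpha=1.5))
s=r.sense();print(s['clock'],s['eef_pos'],s['tcp_rot'],s['contact_force'],s['opening'])
E
```

```text
7.85 [586.34014484 108.83298606 203.35304092] [-3.14127024e+00 -8.96503694e-04  3.13250953e+00] [ 0.39216702  0.05628218 -1.59900132] 0.19265499120547697
```

View pics/g.png

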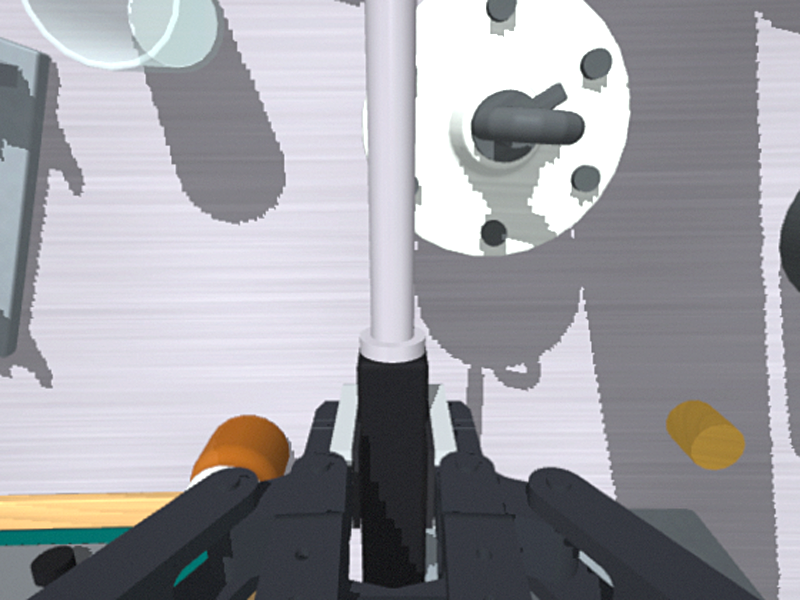

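The loop's ends are at (473,124) and (583,128), and the lug tip is at (563,92). The bar axis runs down column 390.5 and its collar end is at row 345.

```bash
python3 - <<'E'
from h import *
w=load('wrist');k=.7
a=atz(w,473*k,124.5*k,166);b=atz(w,583*k,128*k,166);c=(a+b)/2
d=(b-a)[:2];print('loop',a,b,c,np.linalg.norm(d),'yaw',np.arctan2(d[1],d[0]))
L=atz(w,563*k,92*k,133);print('lug',L,np.linalg.norm((L-c)[:2]),np.degrees(np.arctan2(*(L-c)[1::-1])))
s=r.sense();p=s['eef_pos'];M=R.from_euler('xyz',s['tcp_rot']).as_matrix()
for x in(29,60,120):
  for z in(-17,):
    q=[p+M@np.array([x-1.7,yy,z]) for yy in(-5.5,5.5,0)];print(x,z,proj(w,q).ravel()/k)
T=w['world_to_cam'];print('cam in tool',M.T@(-T[:3,:3].T@T[:3,3]-p))
E
```

```text
loop [503.9621729  136.04597576 166.        ] [505.55969197 171.31353949 166.        ] [504.76093244 153.67975763 166.        ] 35.303726698528585 yaw 1.52553014919337
lug [492.91859581 173.6560878  133.        ] 23.222719563425674 120.66024343691203
29 -17 [368.66800206 350.11628313 411.24088572 350.11691934 389.95302587
 350.11412175]
60 -17 [366.68835467 230.96364357 412.59734326 230.9456985  389.64125595
 230.95939022]
120 -17 [361.36927343 -67.53782867 416.27527143 -67.61290757 388.82011864
 -67.5429345 ]
cam in tool [  81.51598033    0.97437275 -142.31709897]
```

```bash
python3 - <<'E'
from h import *
w=load('wrist');k=.7
g=cv2.cvtColor(w['image'],cv2.COLOR_RGB2GRAY).astype(float)
s=r.sense();p=s['eef_pos'];M=R.from_euler('xyz',s['tcp_rot']).as_matrix()
for v in(3,30,60,90,130,160,190,210,228):
    row=cv2.GaussianBlur(g[v-2:v+3].mean(0)[None],(0,0),0.8)[0];d=np.abs(np.diff(row))
    l=250+np.argmax(d[250:268]);rr=280+np.argmax(d[280:298])
    sub=lambda i:i+.5+(d[i-1]-d[i+1])/(2*(d[i-1]-2*d[i]+d[i+1]))
    # predicted at same row
    xs=np.linspace(20,130,400);pj=proj(w,[p+M@np.array([x,0,-17]) for x in xs]);x=np.interp(-v,-pj[:,1],xs)
    e=proj(w,[p+M@np.array([x,y,-17]) for y in(-5.5,5.5)])
    print(v,round(x,1),'meas',round(sub(l),2),round(sub(rr),2),'w',round(sub(rr)-sub(l),2),'pred',e[:,0].round(2),round(e[1,0]-e[0,0],2))
E
```

```text
3 105.8 meas 251.49 291.77 w 40.28 pred [253.89 290.75] 36.86
30 98.7 meas 254.95 291.11 w 36.15 pred [254.38 290.41] 36.03
60 90.3 meas 255.57 291.52 w 35.95 pred [254.91 290.04] 35.12
90 81.4 meas 256.64 290.61 w 33.97 pred [255.44 289.67] 34.23
130 68.9 meas 257.01 292.88 w 35.86 pred [256.14 289.19] 33.05
160 58.9 meas 257.62 290.12 w 32.5 pred [256.65 288.84] 32.18
190 48.3 meas 258.03 287.56 w 29.52 pred [257.16 288.49] 31.33
210 40.9 meas 258.61 289.5 w 30.88 pred [257.49 288.26] 30.77
228 34.0 meas 258.63 289.64 w 31.01 pred [257.79 288.06] 30.27
```

```bash
python3 - <<'E'
from h import *
b=load('top')
for z in(0,100,150):print(z,atz(b,210*.7,163*.7,z),atz(b,322*.7,160*.7,z))
s=r.sense()
y=3.097;u=np.array([np.cos(y),np.sin(y)]);t=np.array([-u[1],u[0]]) # left
c=np.array([504.8,153.7])
ty=down(y)[:2,1]
P=c-165*u-0.3*ty;print(P)
rows(line([*P,s['eef_pos'][2]],s['tcp_rot'][2],y,3))
E
```

```text
0 [801.38593622 349.72040481   0.        ] [807.46424547 103.4181698    0.        ]
100 [777.97611175 325.95920883 100.        ] [783.69952706  94.03781013 100.        ]
150 [766.27119952 314.07861084 150.        ] [771.81716786  89.34763029 150.        ]
[669.62260218 146.04494864]
[{"hand": 10, "tx": -27.6, "ty": 12.7, "tz": -0.0, "wx": -0.0, "wy": -0.001, "wz": 0.012}, {"hand": 10, "tx": -27.5, "ty": 12.9, "tz": -0.0, "wx": -0.0, "wy": 0.0, "wz": 0.012}, {"hand": 10, "tx": -27.4, "ty": 13.4, "tz": -0.0, "wx": -0.0, "wy": 0.0, "wz": 0.012}]
```

>>> arm_command(deltas=[{"hand":10,"tx":-27.6,"ty":12.7,"tz":0,"wx":0,"wy":0,"wz":0.012},{"hand":10,"tx":-27.5,"ty":12.9,"tz":0,"wx":0,"wy":0,"wz":0.012},{"hand":10,"tx":-27.4,"ty":13.4,"tz":0,"wx":0,"wy":0,"wz":0.012},{"hand":10,"tx":0,"ty":0,"tz":25,"wx":0,"wy":0,"wz":0},{"hand":10,"tx":0,"ty":0,"tz":29,"wx":0,"wy":0,"wz":0},{"hand":10,"tx":0,"ty":0,"tz":0,"wx":0,"wy":0,"wz":0},{"hand":10,"tx":0,"ty":0,"tz":0,"wx":0,"wy":0,"wz":0}])

```text
clock: 8.72
eef_pos: [670.5, 146.6, 150.8]
tcp_rot: [3.141, 0.001, 3.099]
contact_force: [-0.4, -0.1, -1.2]
opening: 0.191
grasp_force: 97.8
```

```bash
python3 - <<'E'
from h import *
a=grab('scene');b=grab('top')
s=r.sense();p=s['eef_pos'];M=R.from_euler('xyz',s['tcp_rot']).as_matrix();print(s['clock'],p,s['tcp_rot'],s['contact_force'])
def c(f,u,v,w,h,W=400,H=300): return cv2.resize(f['image'][v:v+h,u:u+w,::-1],(W,H),interpolation=cv2.INTER_CUBIC)
m=np.hstack([c(a,310,190,80,90,480,540)[:, :],c(b,170,150,53,90,318,540)]);cv2.imwrite('pics/i.png',cv2.convertScaleAbs(m,alpha=1.5))
q=[p+M@np.array([x-1.7,.3,-17]) for x in(135,30)]+[np.array([504.8,153.7,166])]
print((proj(a,q)-[310,190])*6);print((proj(b,q)-[170,150])*6+[480,0])
E
```

```text
8.825 [670.88005097 146.86689821 151.4208321 ] [3.14103036e+00 2.21085671e-03 3.09905876e+00] [-0.94568174  0.41333703 -1.43237413]
[[264.28329207 193.89846503]
 [219.40751648 321.00233639]
 [275.97071758 160.24456175]]
[[675.3115815  254.93646184]
 [684.62830033  33.85659964]
 [674.04987003 324.80186989]]
```

View pics/i.png

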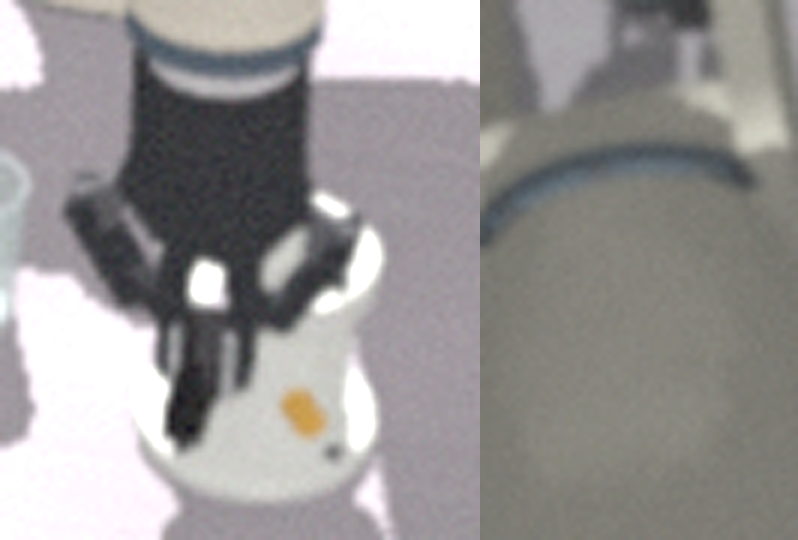

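>>> arm_command(deltas=[{"hand":10,"tx":0,"ty":-0.7,"tz":2,"wx":0,"wy":0,"wz":0.002},{"hand":10,"tx":0,"ty":0,"tz":0,"wx":0,"wy":0,"wz":0}])

```text
clock: 9.07
eef_pos: [670.1, 146.1, 148.2]
tcp_rot: [3.142, 0.001, 3.098]
contact_force: [-0.3, -0.6, -1.5]
opening: 0.189
grasp_force: 97.8
```

```bash
cat >> h.py <<'E'
def avg(n=5):
    S=[]
    for _ in range(n):
        imaging.grab_frame('top');s=r.sense();S.append(np.r_[s['eef_pos'],np.unwrap([0,s['tcp_rot'][0]])[1]%(2*np.pi),s['tcp_rot'][1],s['tcp_rot'][2]%(2*np.pi),s['contact_force'],s['wrist_torque']])
    return s['clock'],np.mean(S,0).round(4),np.std(S,0)[:6].round(3)
E
python3 - <<'E'
from h import *
for x in avg(6):print(x)
E
```

```text
9.375
[ 6.700247e+02  1.461776e+02  1.479484e+02  3.141600e+00  2.000000e-04
  3.097800e+00  1.904000e-01  2.088000e-01 -1.731400e+00  2.410000e-02
 -6.550000e-02 -7.300000e-03]
[0.03  0.021 0.105 0.    0.    0.   ]
```

>>> arm_command(deltas=[{"hand":10,"tx":9,"ty":0,"tz":-1.2,"wx":0,"wy":0,"wz":0},{"hand":10,"tx":9,"ty":0,"tz":0,"wx":0,"wy":0,"wz":0},{"hand":10,"tx":4,"ty":0,"tz":0,"wx":0,"wy":0,"wz":0},{"hand":10,"tx":3,"ty":0,"tz":0,"wx":0,"wy":0,"wz":0},{"hand":10,"tx":3,"ty":0,"tz":0,"wx":0,"wy":0,"wz":0}])

```text
clock: 10.0
eef_pos: [641.9, 147.4, 149.0]
tcp_rot: [3.142, 0.0, 3.098]
contact_force: [0.1, 0.7, -2.8]
opening: 0.188
grasp_force: 97.8
```

>>> arm_command(deltas=[{"hand":10,"tx":3,"ty":0,"tz":0,"wx":0,"wy":0,"wz":0},{"hand":10,"tx":2,"ty":0,"tz":0,"wx":0,"wy":0,"wz":0}])

```text
clock: 10.25
eef_pos: [636.9, 147.6, 148.9]
tcp_rot: [3.142, -0.0, 3.098]
contact_force: [0.3, 0.1, -1.5]
opening: 0.192
grasp_force: 97.8
```

>>> arm_command(deltas=[{"hand":10,"tx":2,"ty":0,"tz":0,"wx":0,"wy":0,"wz":0},{"hand":10,"tx":2,"ty":0,"tz":0,"wx":0,"wy":0,"wz":0}])

```text
clock: 10.5
eef_pos: [632.9, 147.8, 148.9]
tcp_rot: [-3.142, -0.0, 3.098]
contact_force: [-0.7, 0.2, -2.1]
opening: 0.192
grasp_force: 97.8
```

>>> arm_command(deltas=[{"hand":10,"tx":3,"ty":0,"tz":0,"wx":0,"wy":0,"wz":0},{"hand":10,"tx":4,"ty":0,"tz":0,"wx":0,"wy":0,"wz":0},{"hand":10,"tx":5,"ty":0,"tz":0,"wx":0,"wy":0,"wz":0},{"hand":10,"tx":6,"ty":0,"tz":0,"wx":0,"wy":0,"wz":0}])

```text
clock: 11.0
eef_pos: [614.6, 148.6, 149.0]
tcp_rot: [-3.142, -0.0, 3.098]
contact_force: [-0.4, -0.0, -1.5]
opening: 0.193
grasp_force: 97.8
```

>>> arm_command(deltas=[{"hand":10,"tx":6,"ty":0,"tz":0,"wx":0,"wy":0,"wz":0},{"hand":10,"tx":6,"ty":0,"tz":0,"wx":0,"wy":0,"wz":0},{"hand":10,"tx":4,"ty":0,"tz":0,"wx":0,"wy":0,"wz":0},{"hand":10,"tx":0,"ty":0,"tz":0,"wx":0,"wy":0,"wz":0}])

```text
clock: 11.5
eef_pos: [598.8, 149.3, 149.0]
tcp_rot: [-3.142, -0.0, 3.098]
contact_force: [-0.1, 0.0, -2.6]
opening: 0.189
grasp_force: 97.8
```

```bash
python3 - <<'E'
from h import *
w=grab('wrist','j_raw.png');cv2.imwrite('pics/j.png',cv2.convertScaleAbs(cv2.resize(w['image'][0:210,140:420],(800,600),interpolation=cv2.INTER_CUBIC)[:,:,::-1],alpha=1.5))
for x in avg(3):print(x)
s=r.sense();p=s['eef_pos'];M=R.from_euler('xyz',s['tcp_rot']).as_matrix()
f=lambda q:(proj(w,q)-[140,0])*[800/280,600/210]
y=1.5255;x=np.array([np.cos(y),np.sin(y),0]);c=np.array([504.8,153.7,166])
print(f([c+18*x,c-18*x,p+M@[133.3,.3,-17],p+M@[80,.3,-17]]))
E
```

```text
11.7
[ 5.992750e+02  1.493097e+02  1.490628e+02  3.141500e+00  3.000000e-04
  3.097800e+00 -3.793000e-01 -1.265000e-01 -1.360800e+00  2.320000e-02
 -4.390000e-02  4.200000e-03]
[0.028 0.024 0.022 0.    0.    0.   ]
[[ 548.08018132  131.95884878]
 [ 216.07082254  131.57207706]
 [ 382.1787711  -320.21222208]
 [ 382.80749497  274.33528402]]
```

View pics/j.png

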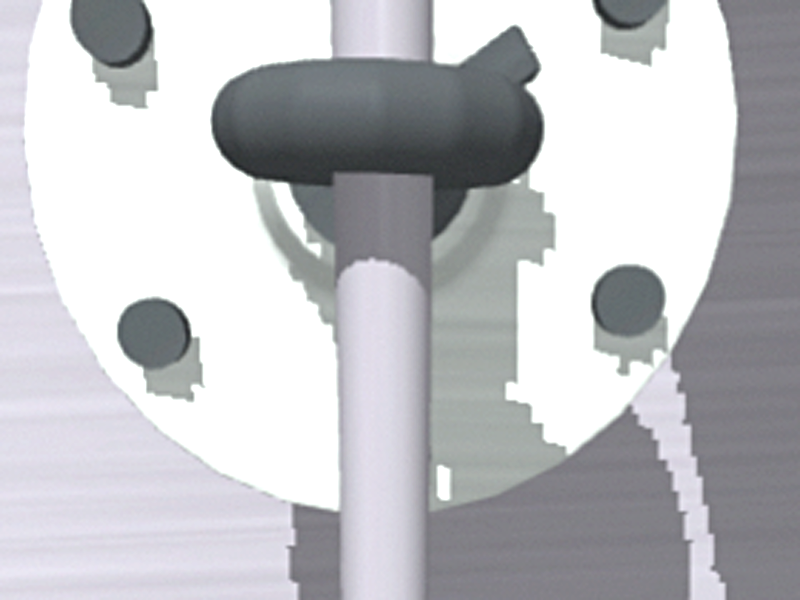

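The wrist crop shows the bar through the loop. The loop's ends are at (212,122) and (543,122), the bar is at column 382, and the lug tip is at (525,45). I'll now turn about the eye axis, starting with the slew.

>>> arm_command(deltas=[{"hand":10,"tx":0.2,"ty":-6.7,"tz":0,"wx":0,"wy":0,"wz":0.07},{"hand":10,"tx":0.2,"ty":-6.7,"tz":0,"wx":0,"wy":0,"wz":0.07},{"hand":10,"tx":0.2,"ty":-6.7,"tz":0,"wx":0,"wy":0,"wz":0.07},{"hand":10,"tx":0.2,"ty":-6.7,"tz":0,"wx":0,"wy":0,"wz":0.07},{"hand":10,"tx":0.2,"ty":-6.7,"tz":0,"wx":0,"wy":0,"wz":0.07},{"hand":10,"tx":0.2,"ty":-6.7,"tz":0,"wx":0,"wy":0,"wz":0.07}])

```text
clock: 12.45
eef_pos: [589.3, 110.3, 148.9]
tcp_rot: [3.142, 0.0, 2.675]
contact_force: [0.4, 0.1, -1.2]
opening: 0.188
grasp_force: 97.8
```

```bash
cat >> h.py <<'E'
C=np.array([504.0,153.2])
def stat():
    for x in avg(3)[:2]:print(x)
    s=r.sense();p=s['eef_pos'];M=R.from_euler('xyz',s['tcp_rot']).as_matrix()
    print('C in tool',M.T@(np.r_[C,166]-p),'slew deg',np.degrees(3.0978-s['tcp_rot'][2]%(2*np.pi)),'q6',s['qpos'][5])
E
python3 - <<'E'
from h import *
stat();grab('wrist','k0.png')
E
```

```text
12.6
[ 5.891245e+02  1.100350e+02  1.489419e+02  3.141900e+00 -1.000000e-04
  2.675600e+00 -3.653000e-01 -5.483000e-01 -1.831800e+00 -3.190000e-02
 -3.830000e-02  2.400000e-03]
C in tool [ 95.48234117   0.18601858 -16.99543568] slew deg 24.0281750876172 q6 -0.9249982162196873
```

>>> arm_command(deltas=[{"hand":10,"tx":0.2,"ty":-6.7,"tz":0,"wx":0,"wy":0,"wz":0.07},{"hand":10,"tx":0.2,"ty":-6.7,"tz":0,"wx":0,"wy":0,"wz":0.07},{"hand":10,"tx":0.2,"ty":-6.7,"tz":0,"wx":0,"wy":0,"wz":0.07},{"hand":10,"tx":0.1,"ty":-4.8,"tz":0,"wx":0,"wy":0,"wz":0.05},{"hand":10,"tx":0.1,"ty":-4.8,"tz":0,"wx":0,"wy":0,"wz":0.05}])

```text
clock: 13.28
eef_pos: [572.4, 86.6, 149.1]
tcp_rot: [3.141, 0.0, 2.368]
contact_force: [-0.1, -0.5, -1.2]
opening: 0.192
grasp_force: 97.9
```

```bash
python3 - <<'E'
from h import *
stat();grab('wrist','k1.png')
E
```

```text
13.425
[ 5.723250e+02  8.647380e+01  1.490747e+02  3.141200e+00  2.000000e-04
  2.367700e+00  1.878000e-01  8.406000e-01 -1.761000e+00  2.790000e-02
 -1.752000e-01 -4.600000e-02]
C in tool [ 9.55269710e+01 -6.89388611e-02 -1.69205977e+01] slew deg 41.72814640245057 q6 -0.6513301065145801
```

>>> arm_command(deltas=[{"hand":10,"tx":0.1,"ty":-4.8,"tz":0,"wx":0,"wy":0,"wz":0.05},{"hand":10,"tx":0.1,"ty":-4.8,"tz":0,"wx":0,"wy":0,"wz":0.05},{"hand":10,"tx":0.1,"ty":-4.8,"tz":0,"wx":0,"wy":0,"wz":0.05},{"hand":10,"tx":0.1,"ty":-4.8,"tz":0,"wx":0,"wy":0,"wz":0.05},{"hand":10,"tx":0.1,"ty":-4.8,"tz":0,"wx":0,"wy":0,"wz":0.05},{"hand":10,"tx":0.1,"ty":-4.8,"tz":0,"wx":0,"wy":0,"wz":0.05}])

```text
clock: 14.22
eef_pos: [549.7, 69.3, 149.1]
tcp_rot: [3.141, 0.0, 2.068]
contact_force: [0.9, 1.5, -2.5]
opening: 0.194
grasp_force: 97.9
```

```bash
python3 - <<'E'
from h import *
stat()
w=grab('wrist','k2.png');cv2.imwrite('pics/k.png',cv2.convertScaleAbs(cv2.resize(w['image'][0:210,140:420],(800,600),interpolation=cv2.INTER_CUBIC)[:,:,::-1],alpha=1.5))
# predicted lug (initial) in crop
f=lambda q:(proj(w,q)-[140,0])*[800/280,600/210]
w0=load('wrist')
L=np.array([C[0]+20*np.cos(np.radians(121)),C[1]+20*np.sin(np.radians(121)),133])
print(f([L,np.r_[C,166]]))
E
```

```text
14.375
[ 5.496012e+02  6.918610e+01  1.491226e+02  3.140900e+00  1.000000e-04
  2.067800e+00  1.773800e+00  9.354000e-01 -2.779900e+00  1.104000e-01
 -3.179000e-01 -1.367000e-01]
C in tool [ 9.56165487e+01 -8.70672834e-02 -1.68409265e+01] slew deg 58.915158743622555 q6 -0.3764230801904219
[[373.81647021 -16.06167365]
 [379.09787363 123.85147871]]
```

View pics/k.png

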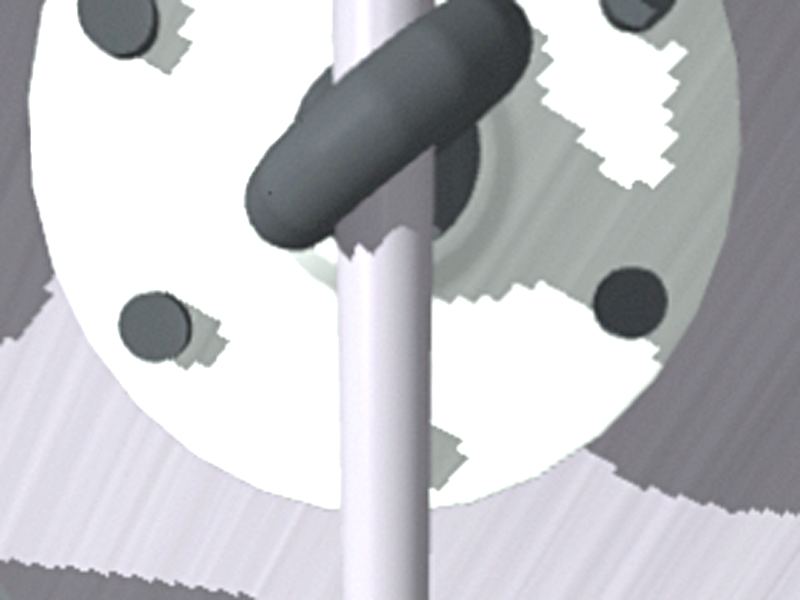

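The wrist crop shows the loop turned about 24°, lying from (250,200) to (530,30), with the bar bearing on it. The lug is just out of view above the top edge.

>>> arm_command(deltas=[{"hand":10,"tx":0.1,"ty":-4.3,"tz":0,"wx":0,"wy":0,"wz":0.045},{"hand":10,"tx":0.1,"ty":-4.3,"tz":0,"wx":0,"wy":0,"wz":0.045}])

```text
clock: 14.68
eef_pos: [542.0, 65.5, 149.0]
tcp_rot: [3.141, 0.0, 1.978]
contact_force: [1.4, 1.9, -1.2]
opening: 0.191
grasp_force: 97.9
```

```bash
python3 - <<'E'
from h import *
stat();grab('wrist','k3.png')
E
```

```text
14.825
[ 5.418641e+02  6.540830e+01  1.490925e+02  3.141000e+00  0.000000e+00
  1.978000e+00  1.682800e+00  1.620500e+00 -2.183600e+00  1.033000e-01
 -3.742000e-01 -1.912000e-01]
C in tool [ 9.56187948e+01 -3.77482182e-02 -1.68677830e+01] slew deg 64.07135590489928 q6 -0.29152202211845263
```

>>> arm_command(deltas=[{"hand":10,"tx":0.1,"ty":-4.3,"tz":0,"wx":0,"wy":0,"wz":0.045},{"hand":10,"tx":0.1,"ty":-4.3,"tz":0,"wx":0,"wy":0,"wz":0.045}])

```text
clock: 15.12
eef_pos: [534.0, 62.4, 149.0]
tcp_rot: [3.141, -0.0, 1.888]
contact_force: [1.7, 2.0, -2.9]
opening: 0.195
grasp_force: 97.9
```

```bash
cat >> h.py <<'E'
def tau(fn=None):
    c,m,_=avg(3);p=m[:2]-C;print(c,'tau',round((p[0]*m[7]-p[1]*m[6])/1000+m[11],3),'F',m[6:9],'Mz',m[11],'bar deg',round(np.degrees(3.0978-m[5]),2),'pos',m[:3])
    M=R.from_euler('xyz',m[3:6]).as_matrix();print('C in tool',M.T@(np.r_[C,166]-m[:3]))
    if fn: grab('wrist',fn)
E
python3 - <<'E'
from h import *
tau('k4.png')
E
```

```text
15.275 tau 0.028 F [ 2.5231  1.8317 -2.8944] Mz -0.2555 bar deg 69.33 pos [533.7952  62.3277 149.0929]
C in tool [ 9.56322570e+01  2.62027947e-02 -1.69070874e+01]
```

>>> arm_command(deltas=[{"hand":10,"tx":0.1,"ty":-3.9,"tz":0,"wx":0,"wy":0,"wz":0.045},{"hand":10,"tx":0.1,"ty":-3.9,"tz":0,"wx":0,"wy":0,"wz":0.045}])

```text
clock: 15.58
eef_pos: [526.0, 60.1, 148.9]
tcp_rot: [-3.141, 0.0, 1.798]
contact_force: [0.7, 1.6, -1.8]
opening: 0.187
grasp_force: 98.0
```

```bash
python3 - <<'E'
from h import *
tau('k5.png')
E
```

```text
15.725 tau 0.027 F [ 1.107   1.6013 -1.806 ] Mz -0.1106 bar deg 74.47 pos [525.8226  60.0922 148.9362]
C in tool [ 95.63059282  -0.28795586 -17.0636561 ]
```

>>> arm_command(deltas=[{"hand":10,"tx":0.1,"ty":-4.1,"tz":0,"wx":0,"wy":0,"wz":0.045},{"hand":10,"tx":0.1,"ty":-4.2,"tz":0,"wx":0,"wy":0,"wz":0.045}])

```text
clock: 16.02
eef_pos: [517.7, 58.6, 148.9]
tcp_rot: [-3.141, 0.0, 1.708]
contact_force: [-0.2, 1.0, -1.3]
opening: 0.188
grasp_force: 98.0
```

```bash
python3 - <<'E'
from h import *
tau('k6.png')
E
```

```text
16.175 tau 0.085 F [ 1.1726  1.0649 -1.8133] Mz -0.0402 bar deg 79.62 pos [517.5654  58.5662 148.9184]
C in tool [ 95.598192    -0.49533106 -17.09086222]
```

>>> arm_command(deltas=[{"hand":10,"tx":0.1,"ty":-4.3,"tz":0,"wx":0,"wy":0,"wz":0.045},{"hand":10,"tx":0.1,"ty":-4.3,"tz":0,"wx":0,"wy":0,"wz":0.045}])

```text
clock: 16.48
eef_pos: [509.3, 57.8, 148.9]
tcp_rot: [-3.141, 0.0, 1.618]
contact_force: [0.1, 0.6, -2.3]
opening: 0.189
grasp_force: 98.0
```

```bash
python3 - <<'E'
from h import *
tau('k7.png')
E
```

```text
16.625 tau -0.007 F [ 0.2417  0.2363 -1.3917] Mz -0.0314 bar deg 84.79 pos [509.1331  57.7797 148.9457]
C in tool [ 95.55281104  -0.63011358 -17.07321805]
```

>>> arm_command(deltas=[{"hand":10,"tx":0.1,"ty":-4.3,"tz":0,"wx":0,"wy":0,"wz":0.045},{"hand":10,"tx":0.1,"ty":-4.3,"tz":0,"wx":0,"wy":0,"wz":0.045}])

```text
clock: 16.92
eef_pos: [500.8, 57.7, 148.9]
tcp_rot: [-3.141, 0.0, 1.528]
contact_force: [-0.6, 0.2, -1.4]
opening: 0.191
grasp_force: 98.0
```

```bash
python3 - <<'E'
from h import *
tau('k8.png')
E
```

```text
17.075 tau 0.031 F [ 0.422  -0.5482 -1.8606] Mz -0.0107 bar deg 89.94 pos [500.5917  57.7575 148.946 ]
C in tool [ 95.49751614  -0.68170245 -17.07295886]
```

>>> arm_command(deltas=[{"hand":10,"tx":0.1,"ty":-4.3,"tz":0,"wx":0,"wy":0,"wz":0.045},{"hand":10,"tx":0.1,"ty":-4.3,"tz":0,"wx":0,"wy":0,"wz":0.045}])

```text
clock: 17.38
eef_pos: [492.2, 58.5, 148.9]
tcp_rot: [-3.141, 0.0, 1.438]
contact_force: [0.5, -0.8, -1.7]
opening: 0.187
grasp_force: 98.0
```

```bash
python3 - <<'E'
from h import *
tau('k9.png')
for i in range(2,10):
    g=cv2.imread(f'pics/k{i}.png',0)
    m=(g<85).astype(np.uint8);m[130:]=0;m[:,:200]=0;m[:,350:]=0
    n,l,st,ct=cv2.connectedComponentsWithStats(m);j=1+np.argmax(st[1:,4]);print(i,st[j].tolist(),ct[j].round(1),cv2.minAreaRect(np.argwhere(l==j)[:,::-1].astype(np.float32)))
E
```

```text
17.525 tau 0.085 F [ 0.3737 -1.2753 -1.9887] Mz 0.0345 bar deg 95.09 pos [492.1391  58.5186 148.9799]
C in tool [ 95.41490954  -0.76882835 -17.03925463]
2 [226, 0, 101, 130, 5421] [277.6  46.9] ((271.95001220703125, 54.150001525878906), (79.68938446044922, 132.4994354248047), 18.43494987487793)
3 [226, 0, 101, 130, 5428] [278.1  46.8] ((272.0267639160156, 54.29246520996094), (80.2883529663086, 132.88839721679688), 17.969139099121094)
4 [227, 0, 100, 130, 5438] [278.4  46.6] ((272.3050537109375, 54.296043395996094), (80.08609008789062, 132.8668670654297), 18.11306381225586)
5 [226, 0, 100, 130, 5523] [277.5  47. ] ((271.4527893066406, 54.34436798095703), (79.77519226074219, 132.8668670654297), 18.113065719604492)
6 [225, 0, 101, 130, 5631] [276.3  45.4] ((269.46905517578125, 53.79552459716797), (83.5287857055664, 132.8903045654297), 17.95616340637207)
7 [225, 0, 101, 130, 5734] [275.5  44.6] ((266.645263671875, 53.14756774902344), (88.94891357421875, 132.6066436767578), 17.80187225341797)
8 [225, 0, 100, 130, 5800] [274.6  43.6] ((272.6033935546875, 61.38218307495117), (93.49079895019531, 131.65553283691406), 6.0541911125183105)
9 [226, 0, 99, 130, 5689] [273.7  42.2] ((273.9624938964844, 63.09650802612305), (95.62213134765625, 130.3670196533203), 2.815556764602661)
```

>>> arm_command(deltas=[{"hand":10,"tx":0.1,"ty":-3.4,"tz":0,"wx":0,"wy":0,"wz":0.035},{"hand":10,"tx":0,"ty":0,"tz":0,"wx":0,"wy":0,"wz":0}])

```text
clock: 17.82
eef_pos: [489.0, 59.1, 149.1]
tcp_rot: [3.141, 0.0, 1.403]
contact_force: [0.8, -2.0, -0.9]
opening: 0.189
grasp_force: 98.0
```

```bash
python3 - <<'E'
from h import *
tau('k10.png')
E
```

```text
17.975 tau 0.348 F [ 1.9454 -1.9853 -1.7185] Mz 0.1351 bar deg 97.09 pos [489.0617  59.0474 149.0894]
C in tool [ 95.32359692  -0.96684137 -16.92070842]
```

```bash
python3 - <<'E'
from h import *
w=grab('wrist')
f=lambda q:(proj(w,q)-[200,0])*6
cv2.imwrite('pics/l.png',cv2.convertScaleAbs(cv2.resize(w['image'][0:95,200:332],None,fx=6,fy=6,interpolation=cv2.INTER_CUBIC)[:,:,::-1],alpha=1.8))
for a in(121,115,110):
  print(a,f([np.r_[C+rr*np.array([np.cos(np.radians(a)),np.sin(np.radians(a))]),133] for rr in(14,20)]).ravel())
E
```

```text
121 [288.2153722  145.03442159 224.57295072  63.50364809]
115 [306.03080782 129.25009837 250.14352862  40.40140881]
110 [322.02095336 117.74749281 273.16385271  23.53699938]
```

View pics/l.png

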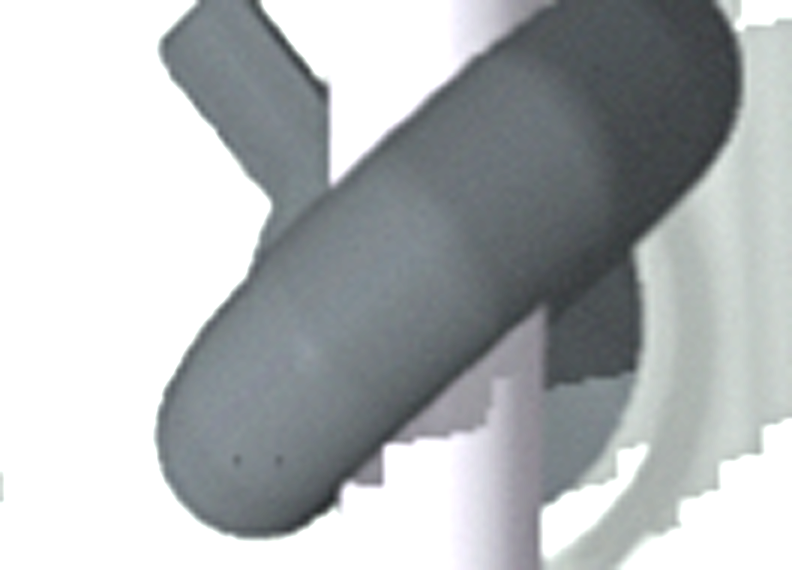

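The crop shows the lug's left edge running from (165,45) to (270,205) and the loop bearing on the bar. I'll track that edge by code together with the tool yaw to get the lug's turn.

```bash
cat >> h.py <<'E'
def lug(img,yawdeg):
    """angle (deg, clockwise positive, world) of the lug's left edge"""
    w=load('wrist');g=cv2.GaussianBlur(cv2.cvtColor(img,cv2.COLOR_RGB2GRAY).astype(float),(0,0),.7);P=[]
    for v in range(9,33):
        row=g[v,205:275];i=np.argmax(row<100)
        if i<1: continue
        P.append([205+i-1+(row[i-1]-100)/(row[i-1]-row[i]),v])
    P=np.array(P);W=np.array([atz(w,*q,135) for q in P])[:,:2];y0=1.4033
    c,s=np.cos(-y0),np.sin(-y0);W=W@np.array([[c,-s],[s,c]]).T
    d=cv2.fitLine(W.astype(np.float32),cv2.DIST_HUBER,0,.01,.01).ravel();n=np.array([-d[1],d[0]])
    res=np.std((W-d[2:])@n);a=np.degrees(np.arctan2(d[1],d[0]))%180
    return round(yawdeg-a,2),len(P),res.round(3)
E
python3 - <<'E'
from h import *
w=load('wrist');print(lug(w['image'],97.09))
for n,y in((8,89.94),(9,95.09),(10,97.09)):print(n,lug(cv2.imread(f'pics/k{n}.png')[:,:,::-1],y))
E
```

```text
(np.float32(56.64), 24, np.float64(0.066))
8 (np.float32(57.0), 24, np.float64(0.22))
9 (np.float32(56.45), 24, np.float64(0.042))
10 (np.float32(56.63), 24, np.float64(0.066))
```

>>> arm_command(deltas=[{"hand":10,"tx":0.1,"ty":-1.9,"tz":0,"wx":0,"wy":0,"wz":0.02},{"hand":10,"tx":0.1,"ty":-1.9,"tz":0,"wx":0,"wy":0,"wz":0.02},{"hand":10,"tx":0,"ty":0,"tz":0,"wx":0,"wy":0,"wz":0}])

```text
clock: 18.45
eef_pos: [485.2, 59.9, 149.1]
tcp_rot: [3.141, 0.0, 1.362]
contact_force: [2.5, -3.5, -1.6]
opening: 0.19
grasp_force: 97.9
```

```bash
cat >> h.py <<'E'
def chk():
    tau();f=imaging.grab_frame('wrist');s=r.sense();print('lug',lug(f['image'],np.degrees(3.0978-s['tcp_rot'][2]%(2*np.pi))))
E
python3 -c "
from h import *
chk()"
```

```text
18.6 tau 0.47 F [ 2.7117 -4.6623 -2.1309] Mz 0.1288 bar deg 99.44 pos [485.1841  59.86   149.0743]
C in tool [ 95.2097664   -0.91311996 -16.9451942 ]
lug (np.float64(58.39), 24, np.float64(0.091))
```

>>> arm_command(deltas=[{"hand":10,"tx":0,"ty":-1.9,"tz":0,"wx":0,"wy":0,"wz":0.02},{"hand":10,"tx":0,"ty":-1.9,"tz":0,"wx":0,"wy":0,"wz":0.02},{"hand":10,"tx":0,"ty":-1.9,"tz":0,"wx":0,"wy":0,"wz":0.02},{"hand":10,"tx":0,"ty":0,"tz":0,"wx":0,"wy":0,"wz":0}])

```text
clock: 19.15
eef_pos: [479.6, 61.2, 149.1]
tcp_rot: [3.141, 0.0, 1.302]
contact_force: [2.9, -4.2, -1.7]
opening: 0.193
grasp_force: 97.9
```

```bash
python3 -c "
from h import *
chk()"
```

```text
19.3 tau 0.556 F [ 2.7381 -4.5045 -2.4397] Mz 0.1941 bar deg 102.88 pos [479.6608  61.2244 149.085 ]
C in tool [ 95.13516001  -0.93180071 -16.92506881]
lug (np.float64(61.21), 24, np.float64(0.125))
```

>>> arm_command(deltas=[{"hand":10,"tx":0,"ty":-2,"tz":0,"wx":0,"wy":0,"wz":0.021},{"hand":10,"tx":0,"ty":-2,"tz":0,"wx":0,"wy":0,"wz":0.021},{"hand":10,"tx":0,"ty":0,"tz":0,"wx":0,"wy":0,"wz":0}])

```text
clock: 19.73
eef_pos: [475.8, 62.3, 149.1]
tcp_rot: [3.141, 0.0, 1.26]
contact_force: [2.7, -5.0, -1.7]
opening: 0.191
grasp_force: 98.0
```

```bash
python3 - <<'E'
from h import *
chk()
# independent: register lug region rotation via shift of edge between k9 and now
f=grab('wrist','m.png')
for n in('k9','k10','m'):
    g=cv2.GaussianBlur(cv2.imread(f'pics/{n}.png',0).astype(float),(0,0),.7);o=[]
    for v in(10,15,20,25,30):
        row=g[v,205:275];i=np.argmax(row<90);o.append(round(205+i-1+(row[i-1]-90)/(row[i-1]-row[i]),1))
    print(n,o)
E
```

```text
19.875 tau 0.566 F [ 2.827  -4.1961 -2.439 ] Mz 0.1915 bar deg 105.28 pos [475.8732  62.3121 149.1041]
C in tool [ 95.13544324  -0.97555814 -16.89657978]
lug (np.float64(64.28), 24, np.float64(0.115))
k9 [np.float64(230.3), np.float64(233.9), np.float64(237.8), np.float64(241.0), np.float64(245.0)]
k10 [np.float64(227.5), np.float64(231.0), np.float64(235.1), np.float64(238.8), np.float64(242.9)]
m [np.float64(225.7), np.float64(228.7), np.float64(233.1), np.float64(237.1), np.float64(240.9)]
```

The lug has turned about 7° by two readings (6.6° and 7.8°), inside the 5 to 10 window. Next I back the bar off to the middle of its play.

>>> arm_command(deltas=[{"hand":10,"tx":0.1,"ty":2.9,"tz":0,"wx":0,"wy":0,"wz":-0.03},{"hand":10,"tx":0.2,"ty":5.7,"tz":0,"wx":0,"wy":0,"wz":-0.06},{"hand":10,"tx":0.2,"ty":6.7,"tz":0,"wx":0,"wy":0,"wz":-0.07},{"hand":10,"tx":0.2,"ty":6.7,"tz":0,"wx":0,"wy":0,"wz":-0.07},{"hand":10,"tx":0.2,"ty":6.7,"tz":0,"wx":0,"wy":0,"wz":-0.07},{"hand":10,"tx":0.2,"ty":6.7,"tz":0,"wx":0,"wy":0,"wz":-0.07},{"hand":10,"tx":0.2,"ty":6.7,"tz":0,"wx":0,"wy":0,"wz":-0.07},{"hand":10,"tx":0,"ty":0,"tz":0,"wx":0,"wy":0,"wz":0}])

```text
clock: 20.98
eef_pos: [517.1, 59.0, 148.7]
tcp_rot: [-3.141, -0.001, 1.7]
contact_force: [0.7, -0.5, -1.2]
opening: 0.19
grasp_force: 98.0
```

```bash
python3 - <<'E'
from h import *
tau('n.png')
g=cv2.imread('pics/n.png',0)
j=cv2.imread('pics/j_raw.png',0)
for im in(j,g):
    # loop ends outside bar: dark region extents left/right; lower edge line fit of loop on each side
    for cols in((222,248),(300,322)):
        o=[]
        for u in range(cols[0],cols[1],5):
            col=im[:110,u];d=np.where(col<85)[0];o.append((u,int(d.min()),int(d.max())) if len(d) else None)
        print(o)
E
```

```text
21.125 tau 0.005 F [ 0.0425 -0.2998 -1.9217] Mz 0.0046 bar deg 80.12 pos [516.7249  58.7926 148.7397]
C in tool [ 95.26835785  -0.53117784 -17.21209033]
[(222, 28, 58), (227, 25, 60), (232, 24, 62), (237, 23, 63), (242, 22, 66), (247, 22, 76)]
[(300, 23, 74), (305, 20, 65), (310, 16, 65), (315, 12, 64), (320, 9, 61)]
[(222, 45, 67), (227, 40, 71), (232, 37, 73), (237, 34, 74), (242, 32, 73), (247, 29, 73)]
[(300, 13, 76), (305, 12, 67), (310, 12, 54), (315, 12, 52), (320, 13, 49)]
```

>>> arm_command(deltas=[{"hand":10,"tx":0.2,"ty":6.7,"tz":0,"wx":0,"wy":0,"wz":-0.07},{"hand":10,"tx":0.2,"ty":6.7,"tz":0,"wx":0,"wy":0,"wz":-0.07},{"hand":10,"tx":0.2,"ty":6.7,"tz":0,"wx":0,"wy":0,"wz":-0.07},{"hand":10,"tx":0,"ty":0,"tz":0,"wx":0,"wy":0,"wz":0}])

```text
clock: 21.68
eef_pos: [536.9, 63.3, 149.0]
tcp_rot: [-3.142, -0.0, 1.91]
contact_force: [-0.1, -0.2, -2.4]
opening: 0.194
grasp_force: 98.0
```

```bash
python3 - <<'E'
from h import *
tau('o.png')
im=cv2.imread('pics/o.png',0)
for cols in((215,248),(300,335)):
        o=[]
        for u in range(cols[0],cols[1],5):
            col=im[:110,u];d=np.where(col<85)[0];o.append((u,int(d.min()),int(d.max())) if len(d) else None)
        print(o)
m=(im<85);r=m[43,200:350];print(200+np.where(r)[0].min(),200+np.where(r)[0].max())
E
```

```text
21.825 tau 0.024 F [ 0.3837 -0.5031 -1.9949] Mz 0.0055 bar deg 68.12 pos [536.4394  63.1288 148.8891]
C in tool [ 95.7353802   -0.73502475 -17.09138255]
[(215, 43, 46), (220, 33, 58), (225, 29, 61), (230, 27, 64), (235, 25, 64), (240, 23, 65), (245, 22, 70)]
[(300, 18, 73), (305, 18, 64), (310, 19, 60), (315, 20, 59), (320, 22, 57), (325, 25, 53), (330, 31, 46)]
215 331
```

>>> arm_command(deltas=[{"hand":10,"tx":0.1,"ty":3.8,"tz":0,"wx":0,"wy":0,"wz":-0.04},{"hand":10,"tx":-3,"ty":0,"tz":0,"wx":0,"wy":0,"wz":0},{"hand":10,"tx":-6,"ty":0,"tz":0,"wx":0,"wy":0,"wz":0},{"hand":10,"tx":-8,"ty":0,"tz":0,"wx":0,"wy":0,"wz":0}])

```text
clock: 22.38
eef_pos: [546.8, 48.2, 149.0]
tcp_rot: [-3.142, 0.0, 1.95]
contact_force: [0.2, -0.0, -2.3]
opening: 0.19
grasp_force: 98.0
```

>>> arm_command(deltas=[{"hand":10,"tx":-8,"ty":0,"tz":0,"wx":0,"wy":0,"wz":0},{"hand":10,"tx":-8,"ty":0,"tz":0,"wx":0,"wy":0,"wz":0},{"hand":10,"tx":-8,"ty":0,"tz":0,"wx":0,"wy":0,"wz":0},{"hand":10,"tx":-8,"ty":0,"tz":0,"wx":0,"wy":0,"wz":0},{"hand":10,"tx":-10,"ty":0,"tz":0,"wx":0,"wy":0,"wz":0},{"hand":10,"tx":-10,"ty":0,"tz":0,"wx":0,"wy":0,"wz":0},{"hand":10,"tx":0,"ty":0,"tz":-20,"wx":0,"wy":0,"wz":0},{"hand":10,"tx":0,"ty":0,"tz":-36,"wx":0,"wy":0,"wz":0}])

```text
clock: 23.38
eef_pos: [565.1, -0.1, 204.3]
tcp_rot: [-3.139, -0.001, 1.95]
contact_force: [0.3, 0.3, -1.5]
opening: 0.188
grasp_force: 98.0
```

```bash
python3 - <<'E'
from h import *
s=r.sense();print(s['clock'],s['eef_pos'],s['tcp_rot'],s['contact_force'])
a=line([507.2,-136.8,205],s['tcp_rot'][2],-0.3438,15);rows(a)
E
```

```text
23.375 [ 5.65130638e+02 -1.21156243e-01  2.04320035e+02] [-3.13867480e+00 -1.13053733e-03  1.95042125e+00] [ 0.33751467  0.25322454 -1.50116519]
[{"hand": 10, "tx": -7.0, "ty": -7.0, "tz": -0.0, "wx": -0.003, "wy": -0.001, "wz": 0.153}, {"hand": 10, "tx": -8.0, "ty": -5.8, "tz": -0.1, "wx": 0.0, "wy": 0.0, "wz": 0.153}, {"hand": 10, "tx": -8.8, "ty": -4.5, "tz": -0.0, "wx": 0.0, "wy": 0.0, "wz": 0.153}, {"hand": 10, "tx": -9.4, "ty": -3.1, "tz": -0.1, "wx": 0.0, "wy": 0.0, "wz": 0.153}, {"hand": 10, "tx": -9.8, "ty": -1.7, "tz": -0.0, "wx": 0.0, "wy": 0.0, "wz": 0.153}, {"hand": 10, "tx": -9.9, "ty": -0.1, "tz": -0.1, "wx": 0.0, "wy": 0.0, "wz": 0.153}, {"hand": 10, "tx": -9.8, "ty": 1.3, "tz": -0.0, "wx": 0.0, "wy": 0.0, "wz": 0.153}, {"hand": 10, "tx": -9.5, "ty": 2.9, "tz": -0.0, "wx": 0.0, "wy": 0.0, "wz": 0.153}]
[{"hand": 10, "tx": -8.9, "ty": 4.2, "tz": -0.1, "wx": 0.0, "wy": 0.0, "wz": 0.153}, {"hand": 10, "tx": -8.2, "ty": 5.6, "tz": -0.0, "wx": 0.0, "wy": 0.0, "wz": 0.152}, {"hand": 10, "tx": -7.2, "ty": 6.7, "tz": -0.1, "wx": 0.0, "wy": 0.0, "wz": 0.153}, {"hand": 10, "tx": -6.2, "ty": 7.8, "tz": -0.0, "wx": 0.0, "wy": -0.0, "wz": 0.153}, {"hand": 10, "tx": -4.9, "ty": 8.6, "tz": -0.1, "wx": 0.0, "wy": -0.0, "wz": 0.153}, {"hand": 10, "tx": -3.5, "ty": 9.2, "tz": -0.0, "wx": 0.0, "wy": -0.0, "wz": 0.153}, {"hand": 10, "tx": -2.1, "ty": 9.7, "tz": -0.1, "wx": 0.0, "wy": -0.0, "wz": 0.153}]
```

>>> arm_command(deltas=[{"hand":10,"tx":-7,"ty":-7,"tz":0,"wx":0,"wy":0,"wz":0.153},{"hand":10,"tx":-8,"ty":-5.8,"tz":0,"wx":0,"wy":0,"wz":0.153},{"hand":10,"tx":-8.8,"ty":-4.5,"tz":0,"wx":0,"wy":0,"wz":0.153},{"hand":10,"tx":-9.4,"ty":-3.1,"tz":0,"wx":0,"wy":0,"wz":0.153},{"hand":10,"tx":-9.8,"ty":-1.7,"tz":0,"wx":0,"wy":0,"wz":0.153},{"hand":10,"tx":-9.9,"ty":-0.1,"tz":0,"wx":0,"wy":0,"wz":0.153},{"hand":10,"tx":-9.8,"ty":1.3,"tz":0,"wx":0,"wy":0,"wz":0.153},{"hand":10,"tx":-9.5,"ty":2.9,"tz":0,"wx":0,"wy":0,"wz":0.153}])

```text
clock: 24.38
eef_pos: [535.0, -73.2, 205.0]
tcp_rot: [-3.142, 0.0, 0.722]
contact_force: [0.3, -0.0, -2.2]
opening: 0.194
grasp_force: 98.1
```

>>> arm_command(deltas=[{"hand":10,"tx":-8.9,"ty":4.2,"tz":0,"wx":0,"wy":0,"wz":0.153},{"hand":10,"tx":-8.2,"ty":5.6,"tz":0,"wx":0,"wy":0,"wz":0.153},{"hand":10,"tx":-7.2,"ty":6.7,"tz":0,"wx":0,"wy":0,"wz":0.153},{"hand":10,"tx":-6.2,"ty":7.8,"tz":0,"wx":0,"wy":0,"wz":0.153},{"hand":10,"tx":-4.9,"ty":8.6,"tz":0,"wx":0,"wy":0,"wz":0.153},{"hand":10,"tx":-3.5,"ty":9.2,"tz":0,"wx":0,"wy":0,"wz":0.153},{"hand":10,"tx":-2.1,"ty":9.7,"tz":0,"wx":0,"wy":0,"wz":0.153},{"hand":10,"tx":0,"ty":0,"tz":30,"wx":0,"wy":0,"wz":0}])

```text
clock: 25.38
eef_pos: [509.6, -137.6, 176.6]
tcp_rot: [-3.141, -0.005, -0.347]
contact_force: [1.0, 0.1, -2.8]
opening: 0.19
grasp_force: 98.1
```

>>> arm_command(deltas=[{"hand":10,"tx":0,"ty":0,"tz":30,"wx":0,"wy":0,"wz":0},{"hand":10,"tx":0,"ty":0,"tz":30,"wx":0,"wy":0,"wz":0},{"hand":10,"tx":0,"ty":0,"tz":0,"wx":0,"wy":0,"wz":0},{"hand":10,"tx":0,"ty":0,"tz":0,"wx":0,"wy":0,"wz":0}])

```text
clock: 25.88
eef_pos: [508.7, -136.6, 115.9]
tcp_rot: [-3.142, -0.001, -0.344]
contact_force: [-0.3, -0.1, -1.7]
opening: 0.194
grasp_force: 98.0
```

```bash
python3 - <<'E'
from h import *
c,m,_=avg(4);print(c,m)
f=grab('wrist','q.png');g=cv2.cvtColor(f['image'],cv2.COLOR_RGB2GRAY).astype(int)
# bar lateral edges at a few rows vs before (rows in first held picture g)
for v in(30,160,210):
    print(v,[int(x) for x in g[v,240:305:2]])
rows([((507.2,-136.8,43.2+14),down(-.3438))],dict(eef_pos=m[:3],tcp_rot=m[3:6]))
E
```

```text
26.075 [ 5.089473e+02 -1.365657e+02  1.162579e+02  3.141800e+00 -2.100000e-03
  5.939000e+00 -1.803000e-01  2.439000e-01 -1.723200e+00  2.360000e-02
  7.540000e-02  1.810000e-02]
30 [78, 88, 87, 87, 87, 86, 69, 67, 73, 78, 89, 102, 112, 120, 125, 133, 141, 147, 148, 148, 151, 152, 150, 148, 142, 133, 79, 70, 120, 114, 121, 120, 122]
160 [120, 121, 122, 120, 121, 120, 119, 121, 123, 98, 76, 84, 78, 81, 82, 81, 82, 84, 85, 83, 82, 83, 82, 82, 77, 101, 124, 125, 125, 124, 123, 122, 122]
210 [121, 122, 121, 124, 123, 122, 125, 125, 95, 74, 75, 77, 80, 81, 81, 81, 123, 140, 85, 137, 157, 154, 153, 148, 138, 121, 124, 125, 125, 125, 125, 124, 126]
[{"hand": 10, "tx": -1.7, "ty": 0.8, "tz": 59.1, "wx": -0.0, "wy": -0.002, "wz": -0.0}]
```

>>> arm_command(deltas=[{"hand":10,"tx":-1,"ty":0.4,"tz":20,"wx":0,"wy":0,"wz":0},{"hand":10,"tx":-0.7,"ty":0.4,"tz":20,"wx":0,"wy":0,"wz":0},{"hand":10,"tx":0,"ty":0,"tz":10,"wx":0,"wy":0,"wz":0},{"hand":10,"tx":0,"ty":0,"tz":0,"wx":0,"wy":0,"wz":0},{"hand":10,"tx":0,"ty":0,"tz":0,"wx":0,"wy":0,"wz":0}])

```text
clock: 26.75
eef_pos: [506.7, -136.6, 65.7]
tcp_rot: [-3.142, -0.001, -0.344]
contact_force: [0.3, -0.0, -2.3]
opening: 0.192
grasp_force: 98.0
```

```bash
python3 - <<'E'
from h import *
c,m,_=avg(4);print(c,m)
f=grab('wrist','s.png')
for n in('f_raw','j_raw','q','s'):
    g=cv2.imread(f'pics/{n}.png',0);print(n,g[225:262:2,273].tolist())
    print([int(x) for x in g[30,244:304:2]],[int(x) for x in g[200,244:304:2]])
rows([((507.2,-136.8,43.2),down(-.3438))],dict(eef_pos=m[:3],tcp_rot=m[3:6]))
E
```

```text
26.95 [ 5.066978e+02 -1.365614e+02  6.565650e+01  3.141700e+00 -1.100000e-03
  5.939000e+00 -4.011000e-01  6.911000e-01 -1.200400e+00  1.120000e-02
  6.910000e-02 -1.570000e-02]
f_raw [88, 88, 85, 88, 88, 87, 88, 88, 80, 81, 88, 88, 88, 87, 89, 13, 16, 17, 15]
[133, 111, 75, 77, 77, 76, 82, 94, 106, 115, 126, 133, 139, 146, 156, 155, 158, 161, 162, 161, 158, 152, 144, 132, 131, 131, 132, 131, 123, 77] [77, 79, 79, 78, 79, 77, 76, 75, 82, 84, 86, 87, 84, 128, 146, 151, 159, 164, 164, 165, 161, 156, 78, 127, 131, 131, 133, 134, 134, 133]
j_raw [147, 148, 147, 146, 148, 148, 148, 148, 136, 143, 147, 146, 146, 147, 143, 23, 27, 25, 25]
[79, 82, 82, 83, 82, 83, 83, 82, 82, 82, 83, 83, 84, 84, 81, 77, 76, 74, 76, 75, 74, 75, 75, 76, 75, 75, 76, 73, 70, 68] [82, 84, 81, 83, 82, 83, 84, 81, 122, 132, 141, 145, 148, 147, 146, 146, 145, 143, 139, 134, 124, 112, 92, 83, 83, 83, 83, 84, 85, 84]
q [80, 80, 82, 80, 82, 82, 81, 80, 74, 77, 82, 81, 80, 79, 85, 6, 11, 18, 16]
[87, 86, 86, 85, 69, 66, 73, 77, 88, 101, 111, 120, 125, 132, 140, 146, 147, 148, 150, 151, 149, 148, 142, 132, 79, 69, 120, 114, 120, 120] [120, 122, 121, 122, 91, 74, 124, 125, 75, 77, 80, 79, 114, 130, 135, 140, 147, 153, 155, 154, 155, 107, 74, 113, 124, 122, 123, 124, 126, 126]
s [85, 84, 83, 86, 84, 86, 84, 83, 77, 81, 84, 84, 84, 85, 87, 6, 16, 15, 18]
[70, 74, 76, 129, 126, 126, 71, 81, 93, 105, 115, 124, 129, 135, 144, 151, 151, 153, 156, 157, 155, 150, 146, 133, 123, 119, 74, 75, 75, 72] [126, 126, 125, 125, 125, 124, 124, 127, 76, 78, 81, 82, 82, 123, 139, 145, 152, 157, 161, 160, 157, 156, 105, 114, 127, 126, 126, 126, 127, 127]
[{"hand": 10, "tx": 0.5, "ty": 0.1, "tz": 22.5, "wx": -0.0, "wy": -0.001, "wz": -0.0}]
```

>>> arm_command(deltas=[{"hand":10,"tx":0.5,"ty":0.1,"tz":8,"wx":0,"wy":0,"wz":0},{"hand":10,"tx":0,"ty":0,"tz":6,"wx":0,"wy":0,"wz":0},{"hand":10,"tx":0,"ty":0,"tz":4,"wx":0,"wy":0,"wz":0},{"hand":10,"tx":0,"ty":0,"tz":2,"wx":0,"wy":0,"wz":0},{"hand":10,"tx":0,"ty":0,"tz":1.5,"wx":0,"wy":0,"wz":0},{"hand":10,"tx":0,"ty":0,"tz":0,"wx":0,"wy":0,"wz":0}])

```text
clock: 27.75
eef_pos: [506.6, -136.7, 43.6]
tcp_rot: [3.142, -0.0, -0.344]
contact_force: [-0.3, 0.1, -0.9]
opening: 0.191
grasp_force: 98.4
```

```bash
python3 -c "
from h import *
print(avg(3))"
```

```text
(27.9, array([ 5.066840e+02, -1.367101e+02,  4.360560e+01,  3.141600e+00,
       -2.000000e-04,  5.939000e+00, -6.420000e-02,  1.783000e-01,
       -1.257600e+00,  5.630000e-02,  5.990000e-02,  1.700000e-03]), array([0.019, 0.011, 0.014, 0.   , 0.   , 0.   ]))
```

>>> arm_command(deltas=[{"hand":10,"tx":0.5,"ty":0,"tz":0.6,"wx":0,"wy":0,"wz":0},{"hand":10,"tx":0,"ty":0,"tz":0,"wx":0,"wy":0,"wz":0}], squeeze=30)

```text
clock: 28.15
eef_pos: [506.9, -136.8, 43.3]
tcp_rot: [-3.142, 0.0, -0.344]
contact_force: [-3.0, 1.3, 6.1]
opening: 0.188
grasp_force: 99.4
```

>>> arm_command(deltas=[{"hand":22,"tx":0,"ty":0,"tz":0,"wx":0,"wy":0,"wz":0},{"hand":30,"tx":0,"ty":0,"tz":0,"wx":0,"wy":0,"wz":0},{"hand":45,"tx":0,"ty":0,"tz":0,"wx":0,"wy":0,"wz":0},{"hand":60,"tx":0,"ty":0,"tz":0,"wx":0,"wy":0,"wz":0},{"hand":60,"tx":0,"ty":0,"tz":0,"wx":0,"wy":0,"wz":0}])

```text
clock: 28.78
eef_pos: [507.1, -136.9, 42.8]
tcp_rot: [3.142, 0.0, -0.344]
contact_force: [-0.6, -0.2, -1.3]
opening: 0.704
grasp_force: 0.0
```

```bash
python3 -c "
from h import *
s=r.sense();print(s['clock'],s['opening'],s['contact_force'],s['eef_pos'])"
```

```text
28.775 0.7041623869587218 [-0.58108333 -0.1850247  -1.25940303] [ 507.07964322 -136.89008786   42.84571439]
```

>>> arm_command(deltas=[{"hand":60,"tx":0,"ty":0,"tz":-12,"wx":0,"wy":0,"wz":0},{"hand":75,"tx":0,"ty":0,"tz":-35,"wx":0,"wy":0,"wz":0},{"hand":85,"tx":0,"ty":0,"tz":-45,"wx":0,"wy":0,"wz":0},{"hand":85,"tx":0,"ty":0,"tz":-45,"wx":0,"wy":0,"wz":0},{"hand":85,"tx":0,"ty":0,"tz":0,"wx":0,"wy":0,"wz":0},{"hand":85,"tx":0,"ty":0,"tz":0,"wx":0,"wy":0,"wz":0}])

```text
clock: 29.52
eef_pos: [506.8, -136.8, 180.1]
tcp_rot: [3.142, -0.0, -0.344]
contact_force: [-0.6, -0.4, -0.5]
opening: 0.992
grasp_force: 0.0
```

```bash
python3 - <<'E'
from h import *
f=grab('wrist','t.png');s=r.sense();print(s['clock'],s['eef_pos'],s['contact_force'])
e=cv2.imread('pics/e.png');e=cv2.resize(e,(560,420),interpolation=cv2.INTER_AREA)
def hd(im):
    m=(im.max(2)<45).astype(np.uint8);m[285:]=0
    n,l,st,ct=cv2.connectedComponentsWithStats(m)
    P=[(st[i].tolist(),ct[i].round(1).tolist()) for i in range(1,n) if st[i,4]>300];return P,cv2.minAreaRect(np.argwhere(l==1+np.argmax(st[1:,4]))[:,::-1].astype(np.float32))
print(hd(e));print(hd(f['image']))
ct=hd(f['image'])[1][0];print('handle ctr now',atz(f,*ct,66))
w=dict(f)
y=-.3438;u=np.array([np.cos(y),np.sin(y),0]);print('expect px ctr',proj(f,np.array([505.5,-136.4,66])-10*u))
b=grab('top');b0=None
c,d=cv2.imread('pics/b.png'),cv2.resize(b['image'],(800,600))[:,:,::-1]
D=cv2.absdiff(c,np.ascontiguousarray(d)).max(2)
# bystander changes: diff in beaker, eye/cell, jar, mould, pitcher, dish, driver windows
for n,(u,v,k) in dict(beaker=(376,322,22),cell=(297,295,30),jar=(369,188,18),mould=(215,360,22),pitcher=(170,268,35),dish=(501,361,22),driver=(585,320,35),weight=(218,200,14)).items():print(n,int((D[v-k:v+k,u-k:u+k]>40).sum()))
E
```

```text
29.575 [ 506.39082881 -136.70288854  179.32616883] [0.21994693 0.64829373 0.39899365]
([([262, 164, 26, 103, 2442], [274.9, 214.7])], ((274.8935852050781, 214.98806762695312), (102.64984893798828, 24.503902435302734), 88.26429748535156))
([([263, 171, 24, 102, 2387], [274.7, 221.1])], ((274.5, 221.5), (101.0, 23.0), 90.0))
handle ctr now [ 497.27976836 -132.64235739   66.        ]
expect px ctr [[275.53699327 222.76186827]]
beaker 121
cell 823
jar 122
mould 273
pitcher 371
dish 0
driver 0
weight 431
```

```bash
python3 -c "
from rig import r
print(r.sign_off())"
```

```text
the job is handed in; nothing more can be done
None
```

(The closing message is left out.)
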